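# Wedge the spring clip off the linkage rod

### The job

Take the orange trim wedge from the rubber mat, slide its blade gently along the top of the hexagonal rod and in under the yellow spring clip until the clip springs up off its seat; work the clip off with the wedge only, never pull or push it with the gripper while it is still seated, and keep every push light. Then lay the wedge back on the mat, lift the freed clip off the rod by its red tab and put it in the steel tray, leaving everything else on the bench alone.

Things in the scene. Friction and masses are not known exactly. Their poses are not given: they have to be found in the camera images.
- wedge_grip (a point): Centre, half-way up, of the handle of the loose orange plastic trim wedge (about 90 g), which lies flat on the mat. x runs along the tool from handle to blade tip, y across, z up. Handle 64 long (x), 22 wide (y), 30 high; its underside is 15 below this point, its front face 32 ahead of it
- wedge_heel (a point): Where the wedge's blade starts: at the handle's front face, on the underside, 32 ahead of wedge_grip and 15 below it; same axes. Blade 9 wide, 58 long; its top slopes evenly from 15 thick here to 3 thick at the tip. The underside of handle and blade is one flat plane
- wedge_tip (a point): Middle of the lower edge of the blade's tip: 90 ahead (x) of wedge_grip and 15 below it; same axes. Blade and rod are slick (friction about 0.2)
- rod_mount (a point): On the fixed blue bracket: where the flat top of the level steel hexagonal rod (18 across flats, top flat 10.4 wide) is meant to be under the clip's middle, 89 above the bench. The rod is clamped in a tall slot and really lies anywhere from 5 lower to 5 higher: find its top by a light touch; it does not give. x runs along the rod away from its free end (the wedge goes in along +x), z up
- rod_end (a point): Free end of the rod (on its axis seen from above; height nominal like rod_mount), 115 before rod_mount, same axes. From here to 99 along x the rod's top is bare: room to land the wedge's flat underside on it
- collar (a point): Middle of the blackened collar nearer the free end, 12 before rod_mount (nominal height, same axes). It is 8 long (x); its two ears stand 4.5 above the rod's top and leave a channel 13 wide for the blade (6.5 either side). A like collar stands 12 beyond rod_mount. The seated clip rests on the ears; they stop it sliding along the rod. Collars and clip go up and down with the rod
- stop_plate (a point): Where the blade's path ends: near face of a blue plate 60 wide, rising 26 above rod_mount's height, 62 beyond rod_mount (same axes); the blade must not hit it. Between the far collar and this plate nothing stands higher than the rod's top
- clip_tab (a point): Centre of the red tab (12 x 12, 30 high) of the loose spring clip (about 65 g), upright on a yellow bridge 28 long (x), 42 wide (y), seated over rod_mount, axes alike. Under the bridge's middle a square steel lip (6 long, 18 wide) is 4.5 above the rod's top; sides and legs reach 22 below the lip. The tab is stiff in the bridge, pulled out 0 to 10: this point is 25.5 to 35.5 above the rod's top
- mat: Fixed black rubber mat, 130 (x) by 230 (y), 4 thick, flat on the bench; origin at the centre of its underside
- tray: Fixed open steel parts tray, outside 140 (x) by 120 (y), 28 high, walls and floor about 3; origin at the centre of its underside
- wrench: Bystander, leave alone: loose combination wrench, 180 long, lying flat; origin at its middle on its underside
- screwdriver: Bystander, leave alone: loose screwdriver, red handle, 200 long; origin at its middle on its underside
- spray_can: Bystander, leave alone: loose blue spray can, 60 across, 170 high; origin at its middle on its underside
- grease_jar: Bystander, leave alone: loose amber jar, 64 across, 65 high; origin at its middle on its underside
- cup: Bystander, leave alone: loose white paper cup, 74 across, 90 high; origin at its middle on its underside
- socket: Bystander, leave alone: loose steel wrench socket, 28 across, 32 high; origin at its middle on its underside
- pad_box: Bystander, leave alone: loose cardboard carton, 75 x 110, 35 high; origin at its middle on its underside
- rod_seat (a point): How the clip comes off (this point: rod_mount again): sprung legs grip the rod below its widest part. The blade lifts the lip with a few N; with its tip some 25 to 38 past here the clip snaps up 12 to 16 by itself and stays up, standing loosely on the rod, when the wedge is drawn back. More than about 10 N on the clip means the blade is jammed on it, not under it
Things that resemble listed ones, but are neither listed nor needed, are in the scene too. What is shaped like the tray but pink is not meant.

How it is judged:
By the outcome, as a careful person would: the job done as asked, in the order asked, and still so for the second after the job is handed in, with the robot touching nothing.
It also fails if it takes over 72 s, if anything falls off the work surface, if the arm or the gripper's body presses on something with over 40 N, if the wrist force passes 120 N, or if a joint passes its speed limit or range.

### The arm

A 6-joint arm with a two-finger parallel gripper is mounted at the origin on the work surface. World frame = base frame: x ahead of the robot, y to its left, z up, the work surface at z = 0. Lengths are in m, angles in degrees, forces in N, time in s.
With the tool pointing down it reaches from about 0.4 to 0.825 m from the base axis. Payload 7 kg.
Tool frame: the origin (TCP) lies between the finger pads; the fingertips stand 19 mm ahead of it and the grasp point (between the pads) is the TCP; z points along the fingers, y is the line along which they close (so a half turn about z gives the same grasp; the last joint's range is limited). The gripper opens to 88 mm and grips with 3 to 60 N. Pads are 19 mm wide; open, the fingers measure 130 mm over their backs; the gripper's body (78 mm by 193 mm) begins 47 mm behind the grasp point.
Start: joints at [84.173, 20.546, 0.682, 0, -70.136, -16.507], TCP at [0.257, 0.624, 0.219] pointing down, gripper open.
Joint ranges: [-176.03, 176.03], [-82.01, 121.73], [-58.28, 71.71], [-173.87, 95.51], [-174.79, -0.11], [-173.66, 173.66]. Speed limits (degrees/s): [136.94, 136.94, 172.46, 180, 180, 180].

### API

Orientations are given as [roll, pitch, yaw] about the fixed x, y, z axes, in that order (R = Rz(yaw) Ry(pitch) Rx(roll)).
In Python, from plant import get_obs, snapshot, close_job, spot_in, spot_point gives the robot as it stands.
- The arm moves only by the tool play_rows, never from a script. Its argument "plan" is a list of rows, each a list of 6 numbers: the shift along the tool's x, y, z in cm, then the turn, a rotation vector about the tool's x, y, z in degrees. A call has 1 to 20 rows; each row shifts and turns the commanded pose from where the row before left it, along the tool's axes as they then stand; what a row does not reach is not made up. A row lasts 1/12 s, in which the tool goes at most 41.7 mm and 7.16 degrees, less where a joint would pass 70% of its speed; a pose out of reach is approached as far as the arm can. A call is refused whole if a number of a shift passes 4.17 or a number of a turn 7.16, either way. A call with a gripper value outside its range is refused whole. "grip" is the finger opening in cm, from 0 to 8.76, set as the call begins (left out, the last holds). The fingers move at their own pace and stop on an object; the grip force is fixed at half the most. Time passes only in rows, so rows that do not move let the fingers close. It gives the time, the measured TCP pose, the force, the opening and the grip force at its end, in the units of the state.
- get_obs(): the state, without advancing time (a new reading comes with each control period).
- snapshot(name): name is "scene" or "top"; returns a dict with "frame" (420x560x3 uint8, red, green, blue), "fx", "fy", "cx", "cy" (pixels), "k1" (the pictures are not rectified: a ray, as slopes to the right and down, at radius r is drawn at 1 + k1 r^2 times it, then the intrinsics apply), "position" and "attitude" of the camera in the world. Camera axes: x right, y down, z forward; pixel columns grow to the right and rows downward; lengths in m; the calibration is good to about 2 mm. A picture is of the moment at which its call begins. There is no depth.
- close_job(): hands the job in; it is judged then, once.
Trained networks look in the newest picture that a camera, given by its name, has taken for a name from the list of things; names that differ only in an ending like _2 or _b are one class to them, and where a whole thing is asked for, a point or a joint stands for the part that bears it (a point fixed in the world has none). Each returns a list of dicts, best first, with "score" (0 to 1); they miss things now and then, are a little off and sometimes report something else, mostly with a low value. They report only what shows in the picture. A call takes as long as a camera call. They do not tell look-alikes from the thing itself.
- spot_in(camera, thing): "position" ([x, y, z] in m, in world coordinates, good to about 4 mm: the middle of the surface that is visible of it).
- spot_point(camera, thing): "position" ([x, y, z] in m, in world coordinates, good to about 4 mm: a listed point, or the origin of a listed thing).
The state is a dict: "clock": time; "joint_pos": joint angles; "qvel": joint speeds; "tau": joint torques, N m; "tool_pos": TCP position; "orientation": TCP orientation; "force": force on the tool from outside, world axes, zero at the start; "moment": the same for the moment, N m; "opening": finger opening in m; "gripper_force": force on a finger pad.
Only numpy, scipy, OpenCV 4.12 (cv2) and the standard library are available. Lean on these libraries where they do the work, as an engineer would, in place of code of your own. Each camera call takes 0.05 s, during which the arm holds its last target. There are 200 camera calls.

## Working session

There is one attempt and no reset: what is moved stays moved. The work goes in short steps, Python scripts to look and compute and a tool call to move; the robot and the scene stay as the last step left them, time stands still between calls to the robot, and variables do not carry over. Pictures are saved under pics/ and viewed, at most 10 in all, crops included, and the job is handed in when it is done.

Besides the shell and the picture viewer there is one more tool, called after "Emit:" as name([rows], argument=value, ...), one row to a line, values as JSON. play_rows: Moves the arm, as the interface text tells. Its arguments: {"type":"object","properties":{"plan":{"type":"array","items":{"type":"array","items":{"type":"number"}}},"grip":{"type":"number"}},"required":["plan"]}

```bash
mkdir -p pics; ls
cat > h.py <<'E'
import numpy as np, cv2
from scipy.spatial.transform import Rotation as R
from plant import *
E
python3 - <<'E'
from h import *
o=get_obs();print(o['clock'],o['tool_pos'],o['orientation'],o['opening'],o['force'])
for c in('scene','top'):
    s=snapshot(c);cv2.imwrite(f'pics/{c}0.png',s['frame'][:,:,::-1]);print(c,{k:s[k] for k in s if k!='frame'})
    for t in ['wedge_grip','wedge_tip','wedge_heel','rod_mount','rod_end','collar','stop_plate','clip_tab','mat','tray']:
        print(t,[(np.round(d['position'],3).tolist(),round(d['score'],2)) for d in spot_point(c,t)[:3]])
E
```

```text
pics
0.0 [0.256323   0.62390174 0.21773057] [ 1.79907080e+02 -8.29014982e-03 -2.23387166e+01] 0.08742027220335567 [ 0.95839084  0.39047666 -0.22396899]
scene {'fx': 402.91376887519397, 'fy': 402.91376887519397, 'cx': 277.2731479912255, 'cy': 210.98306541590335, 'k1': -0.0718619597160173, 'position': array([ 1.12753476, -0.10540073,  0.70080717]), 'attitude': array([-134.94726856,    0.49924362,   79.47733278])}
wedge_grip [([0.483, -0.275, 0.02], 0.64)]
wedge_tip [([0.477, -0.183, 0.006], 0.58)]
wedge_heel [([0.482, -0.24, 0.002], 0.94)]
rod_mount [([0.605, 0.064, 0.089], 0.92)]
rod_end [([0.607, 0.062, 0.118], 0.56)]
collar [([0.61, 0.053, 0.09], 0.63)]
stop_plate [([0.612, 0.128, 0.088], 0.78), ([0.67, 0.253, 0.003], 0.7)]
clip_tab [([0.61, 0.065, 0.121], 0.64)]
mat [([0.466, -0.239, 0.003], 0.58)]
tray [([0.307, 0.304, -0.0], 0.65), ([0.521, 0.34, 0.002], 0.63), ([0.477, -0.182, 0.008], 0.23)]
top {'fx': 405.33129222000275, 'fy': 405.33129222000275, 'cx': 281.35793003702383, 'cy': 210.40909313136953, 'k1': -0.05015335608159995, 'position': array([ 0.42102423, -0.02340752,  0.98472928]), 'attitude': array([-173.45549955,    1.85268914,  -90.42918901])}
wedge_grip [([0.487, -0.274, 0.016], 0.56)]
wedge_tip [([0.477, -0.185, 0.004], 0.57)]
wedge_heel []
rod_mount []
rod_end []
collar [([0.602, 0.054, 0.09], 0.87)]
stop_plate [([0.613, 0.128, 0.084], 0.86)]
clip_tab [([0.611, 0.068, 0.122], 0.47)]
mat [([0.461, -0.243, -0.0], 0.61)]
tray [([0.524, 0.337, -0.001], 0.84), ([0.315, 0.299, -0.003], 0.68)]
```

View pics/scene0.png

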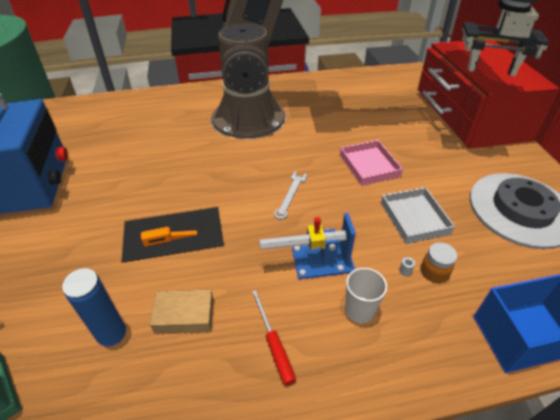

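View pics/top0.png

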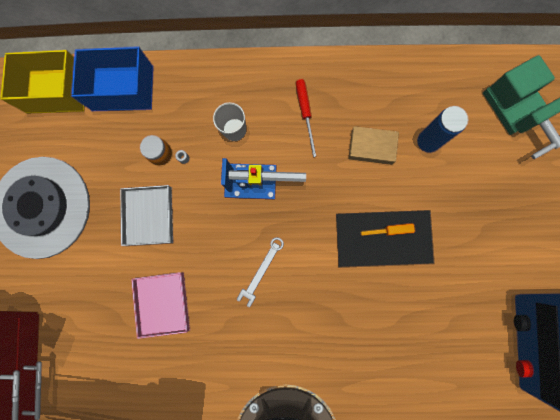

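The pictures show one orange wedge on the black mat (scene 155,236; top 400,230) and one yellow clip with a red tab on the rod (scene 317,230; top 254,173). There are two tray shapes: grey steel (scene 417,214; top 147,215) and pink (scene 370,161; top 160,305). The grey one is meant, because the pink one is excluded. I'll check the details in an enlarged crop.

Run:
```python
import cv2,numpy as np
t=cv2.imread('pics/top0.png');s=cv2.imread('pics/scene0.png')
a=cv2.resize(t[145:205,215:315],None,fx=4,fy=4,interpolation=cv2.INTER_CUBIC)
b=cv2.resize(t[205:265,335:435],None,fx=4,fy=4,interpolation=cv2.INTER_CUBIC)
c=cv2.resize(s[210:285,255:355],None,fx=4,fy=4,interpolation=cv2.INTER_CUBIC)
d=cv2.resize(s[205:280,120:220],None,fx=4,fy=4,interpolation=cv2.INTER_CUBIC)
cv2.imwrite('pics/c1.png',np.vstack([np.hstack([a,b]),np.hstack([c,d])]))
```

```text
(no output)
```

View pics/c1.png

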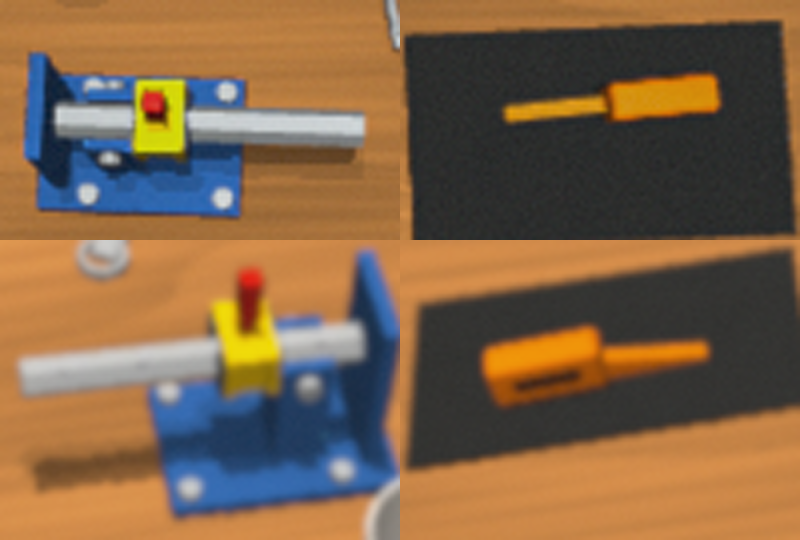

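The crop confirms the wedge: handle at top px (401,229), tip at (361,233). The rod runs from its free end at top px (306,178) to (229,174.5), and the clip with its red tab sits on it. Next I'll measure these by backprojecting the pixels.

```bash
cat >> h.py <<'E'
def ray(s,u,v):
    d=cv2.undistortPoints(np.array([[[u,v]]],float),np.array([[s['fx'],0,s['cx']],[0,s['fy'],s['cy']],[0,0,1]]),np.array([s['k1'],0,0,0,0.]))[0,0]
    return np.array(s['position']),R.from_euler('xyz',s['attitude'],degrees=True).as_matrix()@np.array([d[0],d[1],1.])
def at(s,u,v,z):
    p,d=ray(s,u,v);return p+d*(z-p[2])/d[2]
def tri(*rs):
    A=[];b=[]
    for p,d in rs:
        d=d/np.linalg.norm(d);M=np.eye(3)-np.outer(d,d);A.append(M);b.append(M@p)
    return np.linalg.lstsq(np.vstack(A),np.hstack(b),rcond=None)[0]
E
python3 - <<'E'
from h import *
np.set_printoptions(precision=4,suppress=True)
t=snapshot('top');s=snapshot('scene')
# orange mask
for c,S in(('top',t),('scene',s)):
    hsv=cv2.cvtColor(S['frame'],cv2.COLOR_RGB2HSV)
    x0,y0,x1,y1=(340,215,430,262) if c=='top' else (125,215,218,252)
    m=np.zeros(hsv.shape[:2],bool);sub=hsv[y0:y1,x0:x1];m[y0:y1,x0:x1]=(sub[...,1]>180)&(sub[...,2]>110)
    v,u=np.nonzero(m);print(c,len(u),u.min(),u.max(),v.min(),v.max())
    for k in range(u.min(),u.max()+1,5):
        q=v[u==k];print((k,q.min(),q.max()),end=' ')
    print()
for n,(u,v,z) in dict(tip=(361.3,233.5,.007),heel=(387,230.8,.019),grip=(401,229.3,.034),rend=(306,177.7,.089),rfar=(229,174.5,.089)).items():print(n,at(t,u,v,z))
for n,(u,v,z) in dict(tip=(197.2,233,.007),rend=(261,243.5,.089),rfar=(345.5,235,.089)).items():print('s',n,at(s,u,v,z))
# rod edges: columns profile
for S,us,r in((t,range(270,304,6),(160,195)),(s,range(264,305,6),(225,256))):
    g=cv2.cvtColor(S['frame'],cv2.COLOR_RGB2HSV)
    for u in us:
        col=g[r[0]:r[1],u];q=np.nonzero((col[:,1]<60)&(col[:,2]>90))[0]+r[0]
        print((u,q.min() if len(q) else 0,q.max() if len(q) else 0, len(q)),end=' ')
    print()
print('tab tri',[ (d['position'],d['score']) for d in spot_in('top','clip_tab')+spot_in('scene','clip_tab')])
E
```

```text
top 370 361 414 223 234
(361, np.int64(232), np.int64(234)) (366, np.int64(231), np.int64(234)) (371, np.int64(230), np.int64(234)) (376, np.int64(230), np.int64(233)) (381, np.int64(229), np.int64(233)) (386, np.int64(229), np.int64(232)) (391, np.int64(225), np.int64(234)) (396, np.int64(225), np.int64(233)) (401, np.int64(224), np.int64(233)) (406, np.int64(224), np.int64(232)) (411, np.int64(223), np.int64(232)) 
scene 564 141 196 227 245
(141, np.int64(232), np.int64(239)) (146, np.int64(231), np.int64(245)) (151, np.int64(230), np.int64(244)) (156, np.int64(229), np.int64(243)) (161, np.int64(228), np.int64(242)) (166, np.int64(227), np.int64(241)) (171, np.int64(232), np.int64(239)) (176, np.int64(231), np.int64(238)) (181, np.int64(231), np.int64(237)) (186, np.int64(231), np.int64(236)) (191, np.int64(231), np.int64(235)) (196, np.int64(231), np.int64(234)) 
tip [ 0.4755 -0.1844  0.007 ]
heel [ 0.4806 -0.2436  0.019 ]
grip [ 0.4828 -0.273   0.034 ]
rend [ 0.5973 -0.0511  0.089 ]
rfar [0.6071 0.1226 0.089 ]
s tip [ 0.4786 -0.1802  0.007 ]
s rend [ 0.6078 -0.0472  0.089 ]
s rfar [0.6182 0.1246 0.089 ]
(270, np.int64(166), np.int64(194), 16) (276, np.int64(172), np.int64(180), 9) (282, np.int64(172), np.int64(180), 9) (288, np.int64(172), np.int64(180), 9) (294, np.int64(173), np.int64(180), 8) (300, np.int64(173), np.int64(181), 9) 
(264, np.int64(239), np.int64(248), 10) (270, np.int64(239), np.int64(247), 9) (276, np.int64(238), np.int64(246), 9) (282, np.int64(237), np.int64(246), 10) (288, np.int64(237), np.int64(245), 9) (294, np.int64(236), np.int64(248), 13) (300, np.int64(235), np.int64(245), 11) 
tab tri [([0.4558, -0.2381, 0.0062], 0.29), ([0.6755, 0.3041, 0.0662], 0.16), ([0.6121, 0.0639, 0.12], 0.51)]
```

```bash
cat >> h.py <<'E'
def go(p,yaw=None):
    "tool-frame shift (cm) and turn (deg) from here to p, tool down at yaw"
    o=get_obs();r=R.from_euler('xyz',o['orientation'],degrees=True)
    print('at',np.round(o['tool_pos'],4),'rpy',np.round(o['orientation'],2),'t',o['clock'],'F',np.round(o['force'],2),'open',round(o['opening'],4),'gf',round(o['gripper_force'],1))
    print(' turn',np.round((r.inv()*R.from_euler('xyz',[180,0,yaw],degrees=True)).as_rotvec(degrees=True),2), 'shift after turn',np.round(R.from_euler('xyz',[180,0,yaw],degrees=True).inv().apply(np.array(p)-o['tool_pos'])*100,2))
E
python3 - <<'E'
from h import *
np.set_printoptions(precision=4,suppress=True)
t=snapshot('top');s=snapshot('scene')
from numpy.linalg import norm
def plane(S,a,b):
    p,d1=ray(S,*a);_,d2=ray(S,*b);n=np.cross(d1,d2);return n/norm(n),p
n1,p1=plane(t,(276,176.0),(300,177.0)); n2,p2=plane(s,(264,243.5),(288,241))
d=np.cross(n1,n2);d/=d[1]
for y in(-.05,.0624):
    A=np.array([n1,n2,[0,1,0]]);print('axis',np.linalg.solve(A,[n1@p1,n2@p2,y]))
print('dir',d)
print('assume z.08 top:',[at(t,u,v,.08) for u,v in((276,176),(300,177))],'scene',[at(s,u,v,.08) for u,v in((264,243.5),(288,241))])
for n in ['rod_end','rod_mount','stop_plate','collar','clip_tab']:
    for c in('top','scene'):print(n,c,[np.array(q['position']) for q in spot_point(c,n)[:2]])
# red tab pixels
for S,b in((t,(245,160,265,185)),(s,(305,210,330,250))):
    h=cv2.cvtColor(S['frame'],cv2.COLOR_RGB2HSV)[b[1]:b[3],b[0]:b[2]];m=((h[...,0]<6)|(h[...,0]>174))&(h[...,1]>150)
    v,u=np.nonzero(m);print('red',u.min()+b[0],u.max()+b[0],v.min()+b[1],v.max()+b[1],u.mean()+b[0],v.mean()+b[1])
go([.483,-.273,.15],-85.3)
E
```

```text
axis [ 0.6003 -0.05    0.0794]
axis [0.6066 0.0624 0.0795]
dir [0.056  1.     0.0013]
assume z.08 top: [array([0.6039, 0.0167, 0.08  ]), array([ 0.6008, -0.0378,  0.08  ])] scene [array([ 0.6013, -0.0404,  0.08  ]), array([0.604 , 0.0085, 0.08  ])]
rod_end top [array([0.682 , 0.315 , 0.0036]), array([ 0.4861, -0.2734,  0.0186])]
rod_end scene []
rod_mount top [array([0.6094, 0.0642, 0.0883]), array([ 0.6914, -0.2199,  0.0004])]
rod_mount scene [array([0.6098, 0.0646, 0.0879])]
stop_plate top [array([0.6152, 0.1275, 0.0849])]
stop_plate scene [array([0.611 , 0.1291, 0.0891]), array([ 0.7621, -0.0585, -0.0019])]
collar top [array([0.6052, 0.0539, 0.0926]), array([0.6078, 0.0613, 0.0901])]
collar scene [array([0.6069, 0.0542, 0.0916])]
clip_tab top [array([0.6104, 0.0657, 0.121 ])]
clip_tab scene [array([0.6062, 0.0637, 0.1195])]
red 251 255 168 174 253.03846153846155 170.8846153846154
red 315 319 218 230 316.84090909090907 222.61363636363637
at [0.2565 0.6243 0.2187] rpy [-180.      0.    -22.34] t 1.9 F [-0.18 -0.06 -0.22] open 0.0875 gf 0.0
 turn [-0.    0.   62.96] shift after turn [ 91.29 -15.22   6.87]
```

Emit:
play_rows([
  [0,0,0,0,0,7],
  [0,0,0,0,0,7],
  [0,0,0,0,0,7],
  [0,0,0,0,0,7],
  [0,0,0,0,0,7],
  [0,0,0,0,0,7],
  [0,0,0,0,0,7],
  [0,0,0,0,0,7],
  [0,0,0,0,0,7],
  [3.5,-1.8,0,0,0,0],
  [3.5,-1.8,0,0,0,0],
  [3.5,-1.8,0,0,0,0],
  [3.5,-1.8,0,0,0,0],
  [3.5,-1.8,0,0,0,0],
  [3.5,-1.8,0,0,0,0],
  [3.5,-1.8,0,0,0,0],
  [3.5,-1.8,0,0,0,0],
  [4,0,0,0,0,0],
  [4,0,0,0,0,0],
  [4,0,0,0,0,0],
], grip=5)

```text
clock: 3.57
tool_pos: [0.4326, 0.2354, 0.2187]
orientation: [-180.0, 0.0, -85.3]
force: [0.4, -0.9, -0.7]
opening: 0.05
gripper_force: 0.0
```

Emit:
play_rows([
  [4,0,0,0,0,0],
  [4,0,0,0,0,0],
  [4,0,0,0,0,0],
  [4,0,0,0,0,0],
  [4,0,0,0,0,0],
  [4,0,0,0,0,0],
  [4,0,0,0,0,0],
  [4,0,0,0,0,0],
  [4,0,0,0,0,0],
  [4,0,0,0,0,0],
  [4,0,1,0,0,0],
  [4,0,2,0,0,0],
  [3,0,3,0,0,0],
  [0,0,0,0,0,0],
  [0,0,0,0,0,0],
])

```text
clock: 4.82
tool_pos: [0.4723, -0.2689, 0.1585]
orientation: [179.8, 0.1, -85.5]
force: [-0.1, -0.3, 1.0]
opening: 0.05
gripper_force: 0.0
```

Run:
```python
from h import *
go([.4838,-.283,.0285],-85.3)
t=snapshot('scene')
cv2.imwrite('pics/s1.png',cv2.resize(t['frame'][180:300,80:260,::-1],None,fx=4,fy=4,interpolation=cv2.INTER_CUBIC))
for n in ['wedge_grip','wedge_tip','wedge_heel']:
    print(n,[np.round(q['position'],4) for q in spot_point('scene',n)[:2]])
```

```text
at [ 0.4723 -0.2689  0.1585] rpy [ 1.7976e+02  7.0000e-02 -8.5530e+01] t 4.8167 F [-0.06 -0.32  1.03] open 0.05 gf 0.0
 turn [ 0.24  0.07 -0.23] shift after turn [ 1.5  -1.03 13.  ]
wedge_grip [array([ 0.4851, -0.2755,  0.0197])]
wedge_tip [array([ 0.4773, -0.1797,  0.0068])]
wedge_heel [array([ 0.4834, -0.2377,  0.0084]), array([ 0.7086, -0.3546,  0.0019])]
```

Emit:
play_rows([
  [0.85,-0.6,3,0,0,0],
  [0.85,-0.6,3,0,0,0],
  [0,0,3,0,0,0],
  [0,0,2,0,0,0],
  [0,0,1.2,0,0,0],
  [0,0,0.7,0,0,0],
  [0,0,0,0,0,0],
  [0,0,0,0,0,0],
])

```text
clock: 5.68
tool_pos: [0.4881, -0.2832, 0.0327]
orientation: [-179.9, -0.0, -85.2]
force: [0.8, 0.5, -0.3]
opening: 0.05
gripper_force: 0.0
```

Run:
```python
from h import *
go([.485,-.286,.027],-85.2)
t=snapshot('scene')
cv2.imwrite('pics/s1.png',cv2.resize(t['frame'][180:300,80:260,::-1],None,fx=4,fy=4,interpolation=cv2.INTER_CUBIC))
```

```text
at [ 0.4881 -0.2832  0.0327] rpy [-1.7992e+02 -4.0000e-02 -8.5250e+01] t 5.6833 F [ 0.79  0.53 -0.27] open 0.05 gf 0.0
 turn [-0.08 -0.04 -0.05] shift after turn [0.25 0.33 0.57]
```

View pics/s1.png

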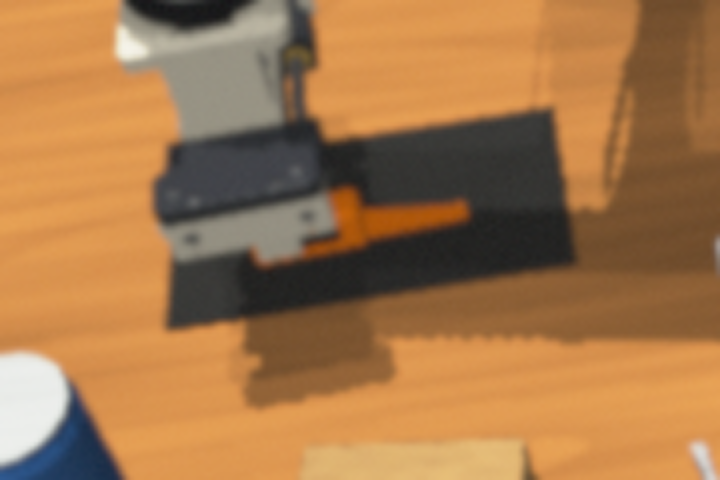

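The fingers straddle the back half of the handle (crop 280,240), which is what I wanted. Now I'll lower slightly and close.

Emit:
play_rows([
  [0.1,0.3,0.3,0,0,0],
  [0,0,0.25,0,0,0],
  [0,0,0,0,0,0],
])

```text
clock: 5.98
tool_pos: [0.4841, -0.2849, 0.0263]
orientation: [-180.0, -0.0, -85.4]
force: [0.2, -0.2, 0.5]
opening: 0.0498
gripper_force: 0.0
```

Emit:
play_rows([
  [0,0,0,0,0,0],
  [0,0,0,0,0,0],
  [0,0,0,0,0,0],
  [0,0,0,0,0,0],
  [0,0,0,0,0,0],
  [0,0,0,0,0,0],
], grip=1.6)

```text
clock: 6.48
tool_pos: [0.4852, -0.2851, 0.0266]
orientation: [-179.9, -0.0, -85.3]
force: [1.7, 0.2, 2.6]
opening: 0.0179
gripper_force: 1.4
```

Emit:
play_rows([
  [0,0,0,0,0,0],
  [0,0,0,0,0,0],
  [0,0,0,0,0,0],
], grip=0)

```text
clock: 6.73
tool_pos: [0.488, -0.2854, 0.0284]
orientation: [-179.6, -0.1, -85.2]
force: [4.6, 5.5, 15.6]
opening: 0.003
gripper_force: 25.4
```

Run:
```python
from h import *
go([.485,-.286,.027],-85.2)
t=snapshot('scene')
cv2.imwrite('pics/s2.png',cv2.resize(t['frame'][190:270,100:220,::-1],None,fx=6,fy=6,interpolation=cv2.INTER_CUBIC))
```

```text
at [ 0.488  -0.2854  0.0284] rpy [-1.7963e+02 -1.4000e-01 -8.5240e+01] t 6.7333 F [ 4.56  5.53 15.58] open 0.003 gf 25.4
 turn [-0.37 -0.14 -0.04] shift after turn [0.03 0.31 0.14]
```

View pics/s2.png

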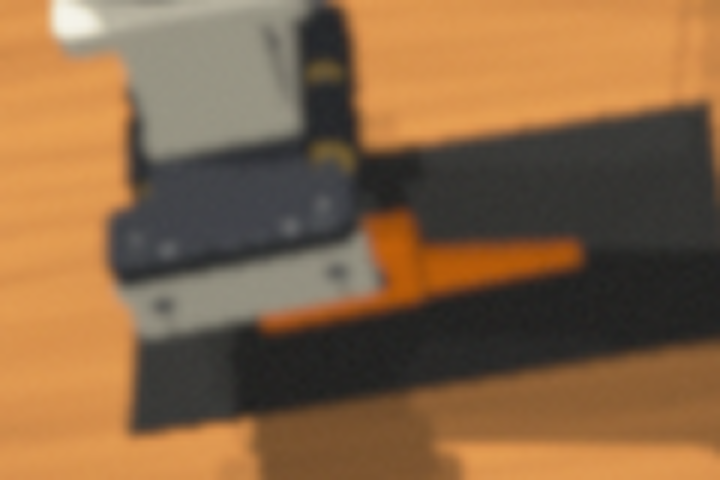

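The fingers closed to 3 mm with 15 N upward force, and no finger shows in front of the handle. So the handle isn't between the pads as I expected. I'll overlay predicted positions on both views.

```bash
cat >> h.py <<'E'
def proj(s,p):
    c=R.from_euler('xyz',s['attitude'],degrees=True).inv().apply(np.array(p)-s['position']);a,b=c[:2]/c[2];k=1+s['k1']*(a*a+b*b)
    return np.array([s['cx']+s['fx']*a*k,s['cy']+s['fy']*b*k])
E
python3 - <<'E'
from h import *
o=get_obs();T=R.from_euler('xyz',o['orientation'],degrees=True);p=np.array(o['tool_pos']);print(o['opening'],o['gripper_force'],o['force'])
w=R.from_euler('z',94.8,degrees=True);g=np.array([.484,-.274,.019])
ims=[]
for c,b in(('scene',(100,190,220,280)),('top',(330,185,450,275))):
    s=snapshot(c);im=cv2.resize(s['frame'][b[1]:b[3],b[0]:b[2],::-1],None,fx=3.3,fy=3.3,interpolation=cv2.INTER_CUBIC)
    im0=im.copy()
    def dot(q,col):
        u=(proj(s,q)-b[:2]+.5)*3.3;cv2.circle(im,tuple(int(x) for x in u),3,col,-1)
    for z in(-.047,0,.019):dot(p+T.apply([0,0,z]),(255,0,255))
    for x in(-.039,.039):
        for y in(-.0965,.0965):dot(p+T.apply([x,y,-.047]),(0,255,255))
    for q in((-.032,-.011,.015),(-.032,.011,.015),(.032,-.011,.015),(.032,.011,.015),(.09,0,-.015),(-.032,-.011,-.015),(.032,-.011,-.015)):dot(g+w.apply(q),(0,255,0))
    ims.append(np.vstack([im0,im]))
cv2.imwrite('pics/o1.png',np.hstack(ims));print(np.hstack(ims).shape)
E
```

```text
0.0017396148295778994 27.17603489756584 [ 4.36643715  5.27459432 15.2889505 ]
(594, 792, 3)
```

View pics/o1.png

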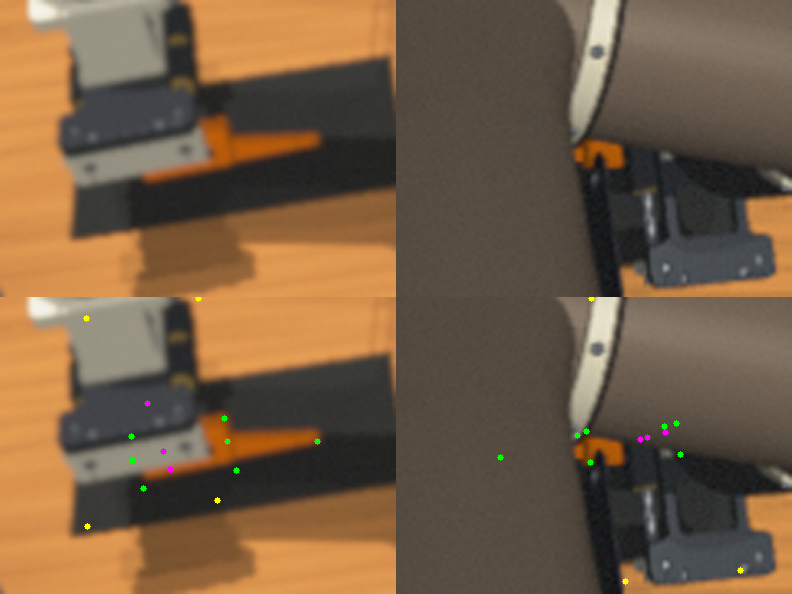

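Emit:
play_rows([
  [0,0,-0.5,0,0,0],
  [0,0,-0.5,0,0,0],
  [0,0,-1,0,0,0],
  [0,0,0,0,0,0],
])

```text
clock: 7.22
tool_pos: [0.485, -0.2853, 0.048]
orientation: [-179.9, -0.1, -85.3]
force: [0.5, 0.5, 0.6]
opening: 0.0004
gripper_force: 0.0
```

Run:
```python
from h import *
go([.485,-.286,.027],-85.2)
for c,b in(('scene',(90,170,230,275)),):
    s=snapshot(c);im=cv2.resize(s['frame'][b[1]:b[3],b[0]:b[2],::-1],None,fx=5.5,fy=5.5,interpolation=cv2.INTER_CUBIC)
cv2.imwrite('pics/s3.png',im)
for n in('wedge_grip','wedge_tip'):print(n,[np.round(q['position'],4) for q in spot_point('scene',n)[:2]])
```

```text
at [ 0.485  -0.2853  0.048 ] rpy [-1.799e+02 -5.000e-02 -8.532e+01] t 7.2167 F [0.45 0.49 0.57] open 0.0004 gf 0.0
 turn [-0.1  -0.05 -0.12] shift after turn [0.07 0.   2.1 ]
wedge_grip [array([ 0.484 , -0.2751,  0.0199])]
wedge_tip [array([0.6055, 0.0579, 0.1172]), array([ 0.4771, -0.1851,  0.0068])]
```

View pics/s3.png

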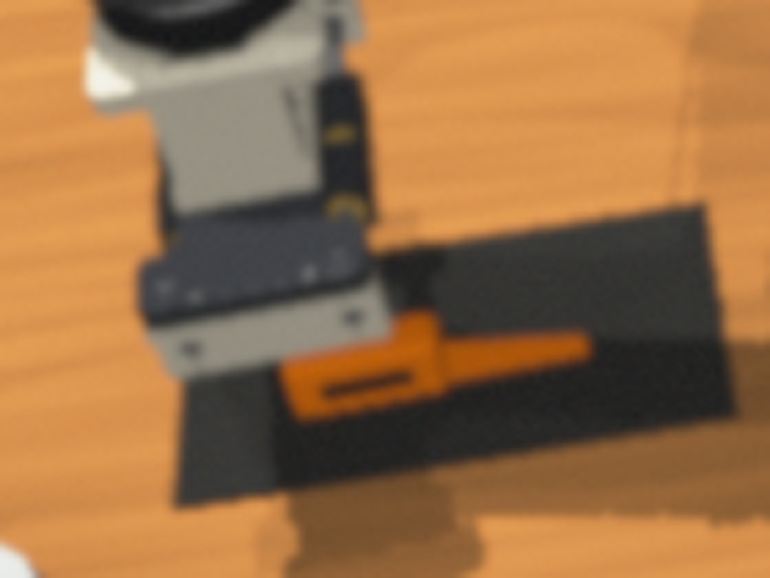

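The wedge stayed on the mat: handle at crop (365,375), tip at (590,345). The closed gripper sits up-left of it. I'll check where the gripper really is against the stated pose.

Run:
```python
from h import *
np.set_printoptions(precision=4,suppress=True)
s=snapshot('scene');t=snapshot('top')
for z in(.0137,.034,.06,.08):print('lug',z,at(s,144,246.3,z),at(s,156,245.5,z))
for z in(.06,.095,.12):print('silver',z,at(s,121.8,239.1,z),at(s,160.9,231,z))
o=get_obs();p=np.array(o['tool_pos'])
print(p,'tcp px',proj(s,p),'tip',proj(s,p-[0,0,.019]),'bodynear',proj(s,p+[.0965,0,.047]), 'crop tip',(proj(s,p-[0,0,.019])-[90,170])*5.5)
g=np.array([.484,-.274,.019]);w=R.from_euler('z',94.8,degrees=True)
for q in((-.032,-.011,.015),(-.032,-.011,-.015),(.032,-.011,.015),(.032,-.011,-.015),(.09,0,-.015)):print(q,(proj(s,g+w.apply(q))-[90,170])*5.5)
```

```text
lug 0.0137 [ 0.5028 -0.2998  0.0137] [ 0.5054 -0.2729  0.0137]
lug 0.034 [ 0.5212 -0.2941  0.034 ] [ 0.5238 -0.268   0.034 ]
lug 0.06 [ 0.5449 -0.2867  0.06  ] [ 0.5473 -0.2617  0.06  ]
lug 0.08 [ 0.563 -0.281  0.08 ] [ 0.5654 -0.2568  0.08  ]
silver 0.06 [ 0.5154 -0.3352  0.06  ] [ 0.5074 -0.2521  0.06  ]
silver 0.095 [ 0.5488 -0.3227  0.095 ] [ 0.5413 -0.2441  0.095 ]
silver 0.12 [ 0.5727 -0.3137  0.12  ] [ 0.5655 -0.2384  0.12  ]
[ 0.4839 -0.2848  0.0459] tcp px [147.6614 229.6263] tip [149.6466 235.3087] bodynear [140.0755 249.007 ] crop tip [328.0564 359.1976]
(-0.032, -0.011, 0.015) [272.4553 379.3769]
(-0.032, -0.011, -0.015) [290.6795 427.2407]
(0.032, -0.011, 0.015) [431.3229 347.6194]
(0.032, -0.011, -0.015) [445.7411 395.7614]
(0.09, 0, -0.015) [580.7844 348.8663]
```

The wedge matches my estimate, but the fingertips stand higher than assumed: they closed on top of the handle. I'll open the gripper, straddle the handle and step down by feel until the tips touch the mat.

Emit:
play_rows([
  [0,0,-0.5,0,0,0],
  [0,0,-0.5,0,0,0],
  [0,0,0,0,0,0],
  [0,0,0,0,0,0],
  [0,0,0,0,0,0],
  [0,0,0,0,0,0],
  [0,0,0,0,0,0],
  [0,0,0,0,0,0],
], grip=5)

```text
clock: 8.13
tool_pos: [0.4842, -0.2849, 0.0559]
orientation: [180.0, 0.0, -85.3]
force: [0.5, -0.1, 0.2]
opening: 0.047
gripper_force: 0.0
```

Emit:
play_rows([
  [0,0,1.5,0,0,0],
  [0,0,1,0,0,0],
  [0,0,0.6,0,0,0],
  [0,0,0.2,0,0,0],
  [0,0,0,0,0,0],
])

```text
clock: 8.55
tool_pos: [0.4837, -0.2848, 0.0223]
orientation: [179.9, 0.0, -85.3]
force: [0.0, 0.4, -0.5]
opening: 0.05
gripper_force: 0.0
```

Emit:
play_rows([
  [0,0,0.15,0,0,0],
  [0,0,0.15,0,0,0],
  [0,0,0,0,0,0],
])

```text
clock: 8.8
tool_pos: [0.4844, -0.2849, 0.0202]
orientation: [-180.0, -0.0, -85.3]
force: [-1.0, -0.5, 0.4]
opening: 0.0497
gripper_force: 0.0
```

Emit:
play_rows([
  [0,0,0.2,0,0,0],
  [0,0,0.2,0,0,0],
  [0,0,0,0,0,0],
])

```text
clock: 9.05
tool_pos: [0.4841, -0.2848, 0.0158]
orientation: [180.0, 0.0, -85.3]
force: [-0.5, 0.9, 1.0]
opening: 0.0501
gripper_force: 0.0
```

Run:
```python
from h import *
np.set_printoptions(precision=4,suppress=True)
o=get_obs();print(o['joint_pos'],o['tool_pos'],o['force'],o['moment'])
s=snapshot('scene');b=(95,175,215,265)
im=cv2.resize(s['frame'][b[1]:b[3],b[0]:b[2],::-1],None,fx=6.4,fy=6.4,interpolation=cv2.INTER_CUBIC)
p=np.array(o['tool_pos'])
for q in([.025,0,-.019],[.025,0,0],[.025,0,.02]):
    u=(proj(s,p+q)-b[:2]+.5)*6.4;cv2.circle(im,tuple(int(x) for x in u),3,(255,0,255),-1)
cv2.imwrite('pics/s4.png',im)
```

```text
[-10.5071  22.2957 -27.4217  -0.0063 -40.2966  15.1726] [ 0.4841 -0.2848  0.0158] [-0.5267  0.8911  0.9647] [ 0.0428 -0.0744 -0.0437]
```

View pics/s4.png

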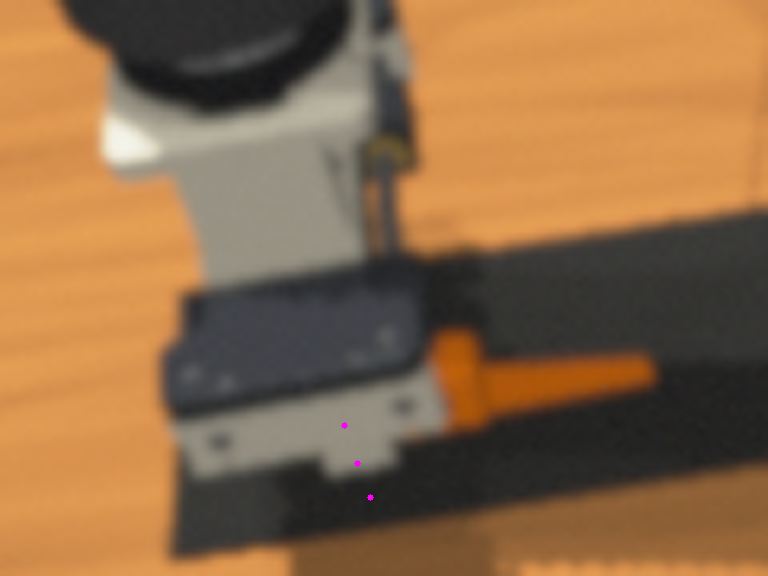

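The finger's lower end shows at crop (360,475), higher than predicted (370,497), and there is no contact yet. I'll continue down in small steps.

Emit:
play_rows([
  [0,0,0.2,0,0,0],
  [0,0,0.2,0,0,0],
  [0,0,0,0,0,0],
])

```text
clock: 9.35
tool_pos: [0.484, -0.2848, 0.0116]
orientation: [180.0, 0.0, -85.3]
force: [0.3, 0.8, 0.5]
opening: 0.0499
gripper_force: 0.0
```

Emit:
play_rows([
  [0,0,0.15,0,0,0],
  [0,0,0.1,0,0,0],
  [0,0,0,0,0,0],
])

```text
clock: 9.6
tool_pos: [0.4841, -0.2848, 0.0093]
orientation: [180.0, 0.0, -85.3]
force: [-0.4, -0.8, -0.9]
opening: 0.0497
gripper_force: 0.0
```

Emit:
play_rows([
  [0,0,0.15,0,0,0],
  [0,0,0.1,0,0,0],
  [0,0,0,0,0,0],
])

```text
clock: 9.85
tool_pos: [0.484, -0.2848, 0.0068]
orientation: [180.0, 0.0, -85.3]
force: [0.3, 1.0, -0.8]
opening: 0.0501
gripper_force: 0.0
```

Emit:
play_rows([
  [0,0,0,0,0,0],
  [0,0,0,0,0,0],
  [0,0,0,0,0,0],
  [0,0,0,0,0,0],
  [0,0,0,0,0,0],
  [0,0,0,0,0,0],
  [0,0,0,0,0,0],
], grip=1)

```text
clock: 10.43
tool_pos: [0.4843, -0.2849, 0.0071]
orientation: [-180.0, -0.0, -85.3]
force: [0.2, -0.1, -0.2]
opening: 0.0218
gripper_force: 30.0
```

Gripped at 22 mm with 30 N. The wedge underside is at reported TCP z − 3 mm. Now lift, turn to the rod's direction and look.

Emit:
play_rows([
  [0,0,-0.5,0,0,0],
  [0,0,-1,0,0,0],
  [0,0,-2,0,0,0],
  [0,0,-2,0,0,0],
  [0,0,-2,0,0,2],
  [0,0,-2,0,0,2],
  [0,0,-2,0,0,2],
  [0,0,-1,0,0,1.9],
  [0,0,0,0,0,0],
  [0,0,0,0,0,0],
])

```text
clock: 11.27
tool_pos: [0.4844, -0.2848, 0.133]
orientation: [-179.9, -0.0, -93.2]
force: [-0.3, 0.1, -2.2]
opening: 0.0221
gripper_force: 30.0
```

Run:
```python
from h import *
go([.599,-.067,.125],-93.2)
```

```text
at [ 0.4844 -0.2848  0.133 ] rpy [-179.9    -0.    -93.18] t 11.2667 F [-0.35  0.08 -2.19] open 0.0221 gf 30.0
 turn [-0.1  -0.    0.02] shift after turn [-22.39 -10.22   0.8 ]
```

Emit:
play_rows([
  [-1.4,-0.6,0,0,0,0],
  [-2.8,-1.3,0,0,0,0],
  [-2.8,-1.3,0,0,0,0],
  [-2.8,-1.3,0,0,0,0],
  [-2.8,-1.3,0,0,0,0],
  [-2.8,-1.3,0,0,0,0],
  [-2.8,-1.2,0,0,0,0],
  [-2.8,-0.9,0,0,0,0],
  [-1.4,0,0.5,0,0,0],
  [0,0,0,0,0,0],
  [0,0,0,0,0,0],
])

```text
clock: 12.18
tool_pos: [0.5876, -0.0659, 0.1255]
orientation: [179.8, -0.0, -93.1]
force: [-0.8, -0.1, -1.9]
opening: 0.0219
gripper_force: 30.0
```

Run:
```python
from h import *
np.set_printoptions(precision=4,suppress=True)
go([.599,-.067,.1],-93.2)
p=get_obs()['tool_pos'];zu=p[2]-.0031
ims=[]
for c,b in(('scene',(245,190,345,280)),('top',(235,140,335,230))):
    s=snapshot(c);f=s['frame'];hsv=cv2.cvtColor(f,cv2.COLOR_RGB2HSV)
    for n in('wedge_tip','wedge_grip','wedge_heel'):print(c,n,[(np.array(q['position']),round(q['score'],2)) for q in spot_point(c,n)[:1]])
    im=cv2.resize(f[b[1]:b[3],b[0]:b[2],::-1],None,fx=4,fy=4,interpolation=cv2.INTER_CUBIC)
    ims.append(im)
    print(c,'nominal tip px',proj(s,[.605,.034,zu]))
cv2.imwrite('pics/r1.png',np.hstack(ims))
```

```text
at [ 0.5876 -0.0659  0.1255] rpy [179.83  -0.03 -93.11] t 12.1833 F [-0.77 -0.11 -1.86] open 0.0219 gf 30.0
 turn [ 0.17 -0.03  0.09] shift after turn [ 0.05 -1.15  2.55]
scene wedge_tip [(array([0.592 , 0.0363, 0.1223]), 0.44)]
scene wedge_grip []
scene wedge_heel [(array([ 0.5879, -0.0206,  0.1226]), 0.68)]
scene nominal tip px [301.0674 225.3356]
top wedge_tip [(array([ 0.3912,  0.0589, -0.0003]), 0.71)]
top wedge_grip [(array([ 0.5877, -0.0558,  0.1369]), 0.59)]
top wedge_heel []
top nominal tip px [267.1283 171.7421]
```

View pics/r1.png

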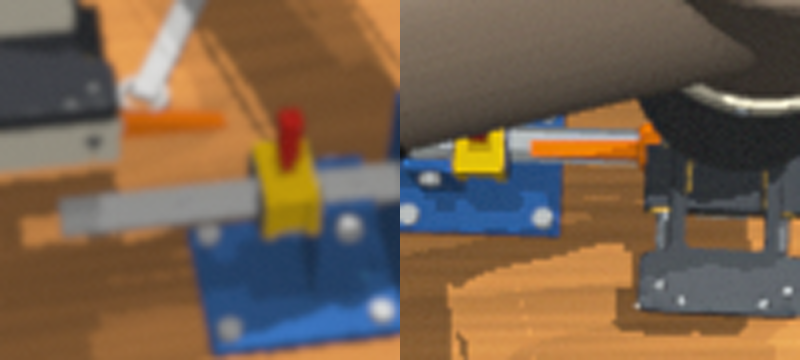

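The wedge is held above the rod (tip at scene px 301,220 and top px 267,177), about 11 mm short in x, with the clip still seated. I'll measure the blade numerically.

```bash
cat >> h.py <<'E'
def blade(c,box):
    "fit blade centre line by orange mask: returns snapshot, list (u,vmin,vmax)"
    s=snapshot(c);x0,y0,x1,y1=box
    h=cv2.cvtColor(s['frame'],cv2.COLOR_RGB2HSV)[y0:y1,x0:x1];m=(h[...,1]>185)&(h[...,2]>130)&(h[...,0]>5)&(h[...,0]<19)
    if c=='top': pass
    v,u=np.nonzero(m);out=[]
    for k in np.unique(u):
        q=v[u==k];out.append((int(k)+x0,int(q.min())+y0,int(q.max())+y0))
    return s,out
E
python3 - <<'E'
from h import *
s,b=blade('top',(262,170,298,186));print(b)
s2,b2=blade('scene',(272,210,312,228));print(b2)
E
```

```text
[(268, 175, 178), (269, 175, 178), (270, 175, 178), (271, 175, 178), (272, 175, 178), (273, 175, 178), (274, 175, 178), (275, 175, 178), (276, 175, 178), (277, 175, 178), (278, 175, 178), (279, 175, 178), (280, 175, 178), (281, 175, 178), (282, 175, 178), (283, 175, 178), (284, 175, 178), (285, 175, 178), (286, 175, 178), (287, 175, 178), (288, 175, 178), (289, 175, 178), (290, 175, 178), (291, 175, 178), (292, 175, 178), (293, 175, 178), (294, 175, 179), (295, 171, 180), (296, 171, 175), (297, 171, 175)]
[(275, 219, 219), (276, 218, 224), (277, 218, 224), (278, 218, 224), (279, 218, 224), (280, 218, 223), (281, 218, 223), (282, 218, 223), (283, 219, 223), (284, 219, 223), (285, 218, 223), (286, 218, 223), (287, 218, 223), (288, 217, 222), (289, 217, 222), (290, 217, 222), (291, 217, 222), (292, 217, 222), (293, 217, 222), (294, 217, 222), (295, 217, 222), (296, 217, 222), (297, 217, 222), (298, 217, 222), (299, 218, 221), (300, 218, 221)]
```

Run:
```python
from h import *
np.set_printoptions(precision=4,suppress=True)
s=snapshot('top');c=snapshot('scene')
p=get_obs()['tool_pos'];zu=p[2]-.0031
a=at(s,267.5,176.5,zu+.003);b=at(s,293.5,176.6,zu+.0148)
print('top tip',a,'heel',b,'yaw',np.degrees(np.arctan2(*(a-b)[1::-1])))
print('scene tip',at(c,300.5,219.5,zu+.0015),'tri',tri(ray(s,267.5,176.5),ray(c,300.5,218.5)))
print('TCP->tip',a-p)
M=np.array([.6067,.064]);u=np.array([.0559,.9984])
for q in (a,b): d=q[:2]-M;print('along',d@u*1e3,'lateral(+x)',(d[0]*u[1]-d[1]*u[0])*1e3)
```

```text
top tip [0.5936 0.0329 0.1271] heel [ 0.5902 -0.0231  0.1389] yaw 86.56445181665613
scene tip [0.5922 0.0357 0.1256] tri [0.5933 0.034  0.1296]
TCP->tip [ 0.0048  0.0995 -0.0001]
along -31.762093658373875 lateral(+x) -11.384038216211014
along -87.86005716103827 lateral(+x) -11.610138932505931
```

Emit:
play_rows([
  [0,-0.6,0,0,0,0],
  [0,-0.58,0.6,0,0,0],
  [0,0,0.8,0,0,0],
  [0,0,0.7,0,0,0],
  [0,0,0,0,0,0],
  [0,0,0,0,0,0],
  [0,0,0,0,0,0],
])

```text
clock: 13.37
tool_pos: [0.6004, -0.0671, 0.1058]
orientation: [180.0, -0.0, -93.2]
force: [0.0, -0.6, -0.4]
opening: 0.0216
gripper_force: 30.0
```

Run:
```python
from h import *
np.set_printoptions(precision=4,suppress=True)
o=get_obs();print(o['clock'],o['tool_pos'],o['orientation'],o['force'],o['moment'])
s,b=blade('top',(255,165,298,186));print(b[::3])
s2,b2=blade('scene',(272,210,318,245));print(b2[::3])
for S,us,r in((s,range(262,304,4),(162,190)),(s2,range(264,318,4),(222,256))):
    g=cv2.cvtColor(S['frame'],cv2.COLOR_RGB2HSV)
    for u in us:
        col=g[r[0]:r[1],u];q=np.nonzero((col[:,1]<60)&(col[:,2]>80))[0]+r[0]
        print((u,list(map(int,q[[0,-1]])) if len(q) else 0, len(q)),end=' ')
    print()
```

```text
13.3667 [ 0.6004 -0.0671  0.1058] [179.9719  -0.0146 -93.2271] [ 0.0194 -0.6089 -0.3729] [ 0.0771 -0.0656 -0.0051]
[(255, 168, 175), (271, 172, 174), (274, 172, 174), (277, 171, 175), (280, 171, 175), (283, 171, 175), (286, 171, 175), (289, 171, 175), (292, 171, 175), (295, 168, 176)]
[(276, 229, 232), (279, 229, 235), (282, 228, 235), (285, 228, 234), (288, 228, 234), (291, 229, 234), (294, 229, 233), (297, 229, 233), (300, 229, 233), (314, 226, 229), (317, 231, 232)]
(262, [171, 179], 9) (266, [172, 179], 8) (270, [166, 180], 9) (274, [176, 179], 4) (278, [176, 180], 5) (282, [177, 180], 4) (286, [177, 180], 4) (290, [177, 180], 4) (294, [179, 180], 2) (298, [185, 186], 2) (302, 0, 0) 
(264, [228, 247], 16) (268, [224, 248], 19) (272, [234, 247], 14) (276, [239, 246], 8) (280, [238, 246], 9) (284, [238, 245], 8) (288, [237, 245], 9) (292, [237, 253], 13) (296, [237, 250], 14) (300, [236, 246], 11) (304, [235, 245], 11) (308, [234, 244], 11) (312, [250, 250], 1) (316, [248, 248], 1)
```

Run:
```python
from h import *
np.set_printoptions(precision=4,suppress=True)
s=snapshot('top');c=snapshot('scene')
p=get_obs()['tool_pos'];zu=p[2]-.0031;print(p)
u=np.array([.0559,.9984]);M=np.array([.6067,.064])
# rod silhouettes in each camera separately (axis z .0795)
for S,pts,rod in((s,((269.5,173,.003),(280,173,.0081),(291,173,.0134)),((276,176),(300,177))),(c,((301,231,.0015),(294,231,.0033),(285,231,.0065)),((264,243.5),(288,241)))):
    r=[at(S,*q,.0795)[:2] for q in rod];
    for q in pts:
        a=at(S,q[0],q[1],zu+q[2]);d=a[:2]-r[0];L=(r[1]-r[0])/np.linalg.norm(r[1]-r[0]);L=L*np.sign(L[1])
        print(a,'lat',(d[0]*L[1]-d[1]*L[0])*1e3,'along',(a[:2]-M)@u*1e3)
```

```text
[ 0.6007 -0.0671  0.1065]
[0.6055 0.0298 0.1064] lat 0.7699246043713744 along -34.181624664928265
[0.6041 0.0064 0.1115] lat 0.6809697815532343 along -57.60306956378531
[ 0.6027 -0.0177  0.1168] lat 0.5888689750383298 along -81.80748423608671
[0.6042 0.0346 0.1049] lat -0.8254782962902802 along -29.444740612094623
[0.6031 0.0206 0.1067] lat -1.1267437385678982 along -43.562447583401116
[0.6025 0.0024 0.1099] lat -0.6995130784563663 along -61.71135139630956
```

Emit:
play_rows([
  [0,0,0.4,0,0,0],
  [0,0,0.4,0,0,0],
  [0,0,0,0,0,0],
  [0,0,0,0,0,0],
  [0,0,0,0,0,0],
])

```text
clock: 13.98
tool_pos: [0.6005, -0.0671, 0.098]
orientation: [180.0, -0.0, -93.2]
force: [0.3, 0.1, -1.7]
opening: 0.0221
gripper_force: 30.0
```

Emit:
play_rows([
  [0,0,0.1,0,0,0],
  [0,0,0.1,0,0,0],
  [0,0,0,0,0,0],
])

```text
clock: 14.23
tool_pos: [0.6004, -0.0671, 0.0959]
orientation: [180.0, -0.0, -93.2]
force: [-0.2, -0.0, -2.2]
opening: 0.0219
gripper_force: 30.0
```

Emit:
play_rows([
  [0,0,0.1,0,0,0],
  [0,0,0.05,0,0,0],
  [0,0,0,0,0,0],
])

```text
clock: 14.48
tool_pos: [0.6004, -0.0671, 0.0945]
orientation: [180.0, -0.0, -93.2]
force: [-1.2, 0.3, -1.6]
opening: 0.0222
gripper_force: 30.0
```

Emit:
play_rows([
  [0,0,0.1,0,0,0],
  [0,0,0,0,0,0],
  [0,0,0,0,0,0],
])

```text
clock: 14.73
tool_pos: [0.6005, -0.0671, 0.0935]
orientation: [180.0, -0.0, -93.2]
force: [-0.6, 0.1, -1.3]
opening: 0.0215
gripper_force: 30.0
```

Emit:
play_rows([
  [0,0,0.1,0,0,0],
  [0,0,0,0,0,0],
  [0,0,0,0,0,0],
])

```text
clock: 14.98
tool_pos: [0.6004, -0.0671, 0.0925]
orientation: [180.0, -0.0, -93.2]
force: [-0.0, -0.0, -1.0]
opening: 0.0217
gripper_force: 30.0
```

Emit:
play_rows([
  [0,0,0.1,0,0,0],
  [0,0,0,0,0,0],
  [0,0,0,0,0,0],
])

```text
clock: 15.23
tool_pos: [0.6004, -0.0671, 0.0915]
orientation: [180.0, -0.0, -93.2]
force: [0.1, 0.2, -0.8]
opening: 0.0217
gripper_force: 30.0
```

Emit:
play_rows([
  [0,0,0.1,0,0,0],
  [0,0,0,0,0,0],
  [0,0,0,0,0,0],
])

```text
clock: 15.48
tool_pos: [0.6005, -0.0671, 0.0905]
orientation: [180.0, -0.0, -93.2]
force: [-0.1, 0.3, -1.9]
opening: 0.0218
gripper_force: 30.0
```

Emit:
play_rows([
  [0,0,0.1,0,0,0],
  [0,0,0,0,0,0],
  [0,0,0,0,0,0],
])

```text
clock: 15.73
tool_pos: [0.6008, -0.0672, 0.09]
orientation: [-180.0, -0.0, -93.2]
force: [-0.3, -1.4, 2.4]
opening: 0.0219
gripper_force: 30.0
```

Run:
```python
from h import *
o=get_obs();print(o['clock'],o['tool_pos'],o['orientation'],o['force'],o['moment'])
```

```text
15.7333 [ 0.60078071 -0.06717478  0.08998231] [-1.79961777e+02 -4.81600886e-03 -9.32266456e+01] [-0.34273955 -1.43024747  2.41383716] [-0.0274995   0.15433449  0.0327529 ]
```

Contact at TCP z 0.090, with about 4 N. I'll ease off slightly and slide along the rod in small, force-checked steps.

Emit:
play_rows([
  [0,0,-0.03,0,0,0],
  [-0.4,0,0,0,0,0],
  [-0.4,0,0,0,0,0],
  [-0.3,0,0,0,0,0],
  [0,0,0,0,0,0],
  [0,0,0,0,0,0],
])

```text
clock: 16.23
tool_pos: [0.6014, -0.0555, 0.09]
orientation: [-180.0, 0.0, -93.2]
force: [0.3, 1.7, 1.8]
opening: 0.0218
gripper_force: 30.0
```

Emit:
play_rows([
  [-0.2,0,0,0,0,0],
  [-0.2,0,0,0,0,0],
  [0,0,0,0,0,0],
])

```text
clock: 16.48
tool_pos: [0.6015, -0.0519, 0.09]
orientation: [-180.0, -0.0, -93.2]
force: [-0.4, -0.8, 4.9]
opening: 0.0218
gripper_force: 30.0
```

Emit:
play_rows([
  [-0.2,0,0,0,0,0],
  [0,0,0,0,0,0],
])

```text
clock: 16.65
tool_pos: [0.6016, -0.0499, 0.09]
orientation: [-180.0, -0.0, -93.2]
force: [-0.4, 0.4, 3.3]
opening: 0.0221
gripper_force: 30.0
```

Emit:
play_rows([
  [-0.2,0,0,0,0,0],
  [0,0,0,0,0,0],
])

```text
clock: 16.82
tool_pos: [0.6017, -0.048, 0.09]
orientation: [-180.0, -0.0, -93.2]
force: [-0.6, 0.4, 5.1]
opening: 0.0218
gripper_force: 30.0
```

Emit:
play_rows([
  [-0.2,0,-0.03,0,0,0],
  [-0.1,0,0,0,0,0],
  [0,0,0,0,0,0],
])

```text
clock: 17.07
tool_pos: [0.6017, -0.0448, 0.09]
orientation: [180.0, 0.0, -93.2]
force: [-0.6, 0.1, 3.3]
opening: 0.0213
gripper_force: 30.0
```

Emit:
play_rows([
  [-0.2,0,0,0,0,0],
  [-0.1,0,0,0,0,0],
  [0,0,0,0,0,0],
])

```text
clock: 17.32
tool_pos: [0.6019, -0.0418, 0.0901]
orientation: [180.0, 0.0, -93.2]
force: [-0.2, -0.1, 1.9]
opening: 0.0219
gripper_force: 30.0
```

Emit:
play_rows([
  [-0.2,0,0,0,0,0],
  [-0.1,0,0,0,0,0],
  [0,0,0,0,0,0],
])

```text
clock: 17.57
tool_pos: [0.602, -0.0388, 0.0901]
orientation: [180.0, 0.0, -93.2]
force: [-0.8, 0.3, 1.3]
opening: 0.0216
gripper_force: 30.0
```

Emit:
play_rows([
  [-0.2,0,0,0,0,0],
  [-0.1,0,0,0,0,0],
  [0,0,0,0,0,0],
])

```text
clock: 17.82
tool_pos: [0.6022, -0.0359, 0.09]
orientation: [180.0, 0.0, -93.2]
force: [-0.4, 1.0, 1.1]
opening: 0.0219
gripper_force: 30.0
```

Emit:
play_rows([
  [-0.2,0,0,0,0,0],
  [-0.1,0,0,0,0,0],
  [0,0,0,0,0,0],
])

```text
clock: 18.07
tool_pos: [0.6023, -0.0329, 0.09]
orientation: [180.0, 0.0, -93.2]
force: [-0.4, 1.0, 0.3]
opening: 0.0219
gripper_force: 30.0
```

Emit:
play_rows([
  [-0.2,0,0,0,0,0],
  [-0.1,0,0,0,0,0],
  [0,0,0,0,0,0],
])

```text
clock: 18.32
tool_pos: [0.6025, -0.03, 0.0901]
orientation: [180.0, -0.0, -93.2]
force: [-0.5, -0.1, 0.2]
opening: 0.0217
gripper_force: 30.0
```

Emit:
play_rows([
  [-0.2,0,0,0,0,0],
  [-0.1,0,0,0,0,0],
  [0,0,0,0,0,0],
])

```text
clock: 18.57
tool_pos: [0.6026, -0.0271, 0.0901]
orientation: [180.0, -0.0, -93.2]
force: [-0.9, -1.1, 0.7]
opening: 0.0217
gripper_force: 30.0
```

Emit:
play_rows([
  [-0.2,0,0,0,0,0],
  [-0.1,0,0,0,0,0],
  [0,0,0,0,0,0],
])

```text
clock: 18.82
tool_pos: [0.6028, -0.024, 0.0901]
orientation: [180.0, -0.0, -93.2]
force: [-0.2, -1.3, -0.5]
opening: 0.0217
gripper_force: 30.0
```

Emit:
play_rows([
  [-0.2,0,0,0,0,0],
  [-0.2,0,0,0,0,0],
  [0,0,0,0,0,0],
])

```text
clock: 19.07
tool_pos: [0.6031, -0.0198, 0.0901]
orientation: [180.0, 0.0, -93.2]
force: [0.0, -1.2, -0.8]
opening: 0.0218
gripper_force: 30.0
```

Emit:
play_rows([
  [-0.2,0,0,0,0,0],
  [-0.2,0,0,0,0,0],
  [0,0,0,0,0,0],
])

```text
clock: 19.32
tool_pos: [0.6034, -0.0157, 0.0901]
orientation: [180.0, 0.0, -93.2]
force: [-0.5, -0.1, -1.4]
opening: 0.0216
gripper_force: 30.0
```

```bash
cat >> h.py <<'E'
def red(c='scene',b=(300,200,335,250)):
    S=snapshot(c);h=cv2.cvtColor(S['frame'],cv2.COLOR_RGB2HSV)[b[1]:b[3],b[0]:b[2]];m=((h[...,0]<6)|(h[...,0]>174))&(h[...,1]>150)&(h[...,2]>60)
    v,u=np.nonzero(m);print('red',c,(u.min()+b[0],u.max()+b[0],v.min()+b[1],v.max()+b[1],round(u.mean()+b[0],1),round(v.mean()+b[1],1),len(u)) if len(u) else None);return S
E
python3 - <<'E'
from h import *
red()
o=get_obs();print(o['clock'],o['tool_pos'],o['force'],o['moment'])
E
```

```text
red scene (np.int64(316), np.int64(321), np.int64(216), np.int64(229), np.float64(318.4), np.float64(221.7), 52)
19.3667 [ 0.60340705 -0.01567271  0.09007424] [-0.09389746  0.62888193 -1.98886305] [ 0.0802286  -0.0049298   0.02024457]
```

Emit:
play_rows([
  [-0.2,0,0,0,0,0],
  [-0.1,0,0,0,0,0],
  [0,0,0,0,0,0],
])

```text
clock: 19.62
tool_pos: [0.6036, -0.0129, 0.0901]
orientation: [-180.0, 0.0, -93.2]
force: [0.6, -1.0, -2.0]
opening: 0.0219
gripper_force: 30.0
```

Emit:
play_rows([
  [-0.2,0,0,0,0,0],
  [-0.1,0,0,0,0,0],
  [0,0,0,0,0,0],
])

```text
clock: 19.87
tool_pos: [0.6038, -0.0098, 0.0901]
orientation: [-180.0, 0.0, -93.2]
force: [-0.5, 1.0, -2.3]
opening: 0.0217
gripper_force: 30.0
```

Emit:
play_rows([
  [-0.2,0,0,0,0,0],
  [-0.1,0,0,0,0,0],
  [0,0,0,0,0,0],
])

```text
clock: 20.12
tool_pos: [0.604, -0.0068, 0.0902]
orientation: [-180.0, 0.0, -93.2]
force: [-0.3, -0.2, -0.3]
opening: 0.0219
gripper_force: 30.0
```

Run:
```python
from h import *
red()
o=get_obs();print(o['clock'],o['tool_pos'],o['force'],o['moment'])
```

```text
red scene (np.int64(316), np.int64(320), np.int64(215), np.int64(228), np.float64(317.8), np.float64(220.5), 52)
20.1667 [ 0.60396975 -0.0069264   0.09020491] [-0.54125993  0.06424228 -2.50908866] [ 0.02302424 -0.06381942 -0.0111401 ]
```

Emit:
play_rows([
  [-0.2,0,0,0,0,0],
  [-0.1,0,0,0,0,0],
  [0,0,0,0,0,0],
])

```text
clock: 20.42
tool_pos: [0.6042, -0.0039, 0.0902]
orientation: [-180.0, 0.0, -93.2]
force: [0.0, -0.4, -0.3]
opening: 0.0216
gripper_force: 30.0
```

Emit:
play_rows([
  [-0.2,0,0,0,0,0],
  [-0.1,0,0,0,0,0],
  [0,0,0,0,0,0],
])

```text
clock: 20.67
tool_pos: [0.6043, -0.001, 0.0902]
orientation: [-180.0, 0.0, -93.2]
force: [0.8, -0.5, -1.1]
opening: 0.0216
gripper_force: 30.0
```

Run:
```python
from h import *
S=red()
o=get_obs();print(o['clock'],o['tool_pos'],o['force'],o['moment'])
```

```text
red scene (np.int64(316), np.int64(320), np.int64(215), np.int64(227), np.float64(317.7), np.float64(220.5), 46)
20.7167 [ 0.60434189 -0.00099207  0.09020932] [ 0.88430786  0.58777406 -0.96701392] [ 0.15503309  0.01264839 -0.04594338]
```

Run:
```python
from h import *
S=snapshot('scene')
for z in(.125,.130,.135,.140,.145,.150,.155):print(z,proj(S,[.6072,.064,z]).round(1),end=' ')
print()
red('top',(240,155,270,190))
h=cv2.cvtColor(S['frame'],cv2.COLOR_RGB2HSV)
for u in(313,317,321):print(u,[tuple(int(x) for x in h[v,u]) for v in range(208,252,2)])
g=cv2.cvtColor(cv2.imread('pics/scene0.png'),cv2.COLOR_BGR2HSV)
for u in(313,317,321):print('0',u,[tuple(int(x) for x in g[v,u]) for v in range(208,252,2)])
```

```text
0.125 [316.3 223.1] 0.13 [316.4 221.4] 0.135 [316.6 219.6] 0.14 [316.7 217.8] 0.145 [316.9 216. ] 0.15 [317.  214.2] 0.155 [317.2 212.3] 
red top (np.int64(251), np.int64(255), np.int64(164), np.int64(171), np.float64(252.8), np.float64(167.4), 29)
313 [(14, 164, 212), (15, 163, 221), (15, 161, 226), (15, 160, 221), (15, 163, 216), (14, 164, 205), (16, 169, 173), (19, 167, 128), (11, 92, 91), (14, 58, 84), (0, 17, 74), (165, 7, 71), (18, 18, 71), (21, 59, 73), (23, 45, 113), (22, 44, 145), (21, 64, 148), (22, 70, 146), (21, 67, 129), (15, 6, 81), (108, 114, 85), (108, 156, 98)]
317 [(14, 162, 190), (15, 164, 205), (14, 165, 213), (11, 180, 196), (3, 219, 169), (2, 221, 163), (2, 219, 134), (2, 215, 129), (2, 219, 129), (2, 215, 129), (9, 216, 131), (21, 236, 158), (24, 242, 191), (24, 242, 196), (24, 231, 194), (24, 233, 163), (24, 238, 150), (24, 226, 147), (18, 70, 106), (108, 149, 101), (107, 171, 100), (107, 167, 101)]
321 [(15, 161, 166), (14, 162, 161), (14, 162, 184), (12, 170, 187), (9, 189, 181), (8, 191, 167), (11, 187, 158), (17, 205, 167), (19, 216, 171), (22, 241, 177), 
[... 558 characters left out ...]
4, 165, 202), (14, 165, 212), (14, 164, 213), (14, 165, 206), (11, 181, 204), (4, 221, 223), (2, 227, 219), (1, 217, 149), (2, 221, 127), (1, 214, 125), (3, 220, 125), (6, 214, 125), (16, 231, 138), (24, 243, 215), (27, 244, 239), (27, 244, 239), (25, 243, 213), (24, 238, 148), (24, 237, 144), (22, 164, 138), (110, 78, 134), (107, 170, 153)]
0 321 [(14, 165, 207), (14, 165, 212), (15, 164, 211), (14, 165, 205), (14, 166, 203), (13, 173, 201), (11, 178, 192), (13, 172, 185), (17, 180, 195), (21, 208, 210), (24, 222, 218), (26, 234, 231), (26, 244, 230), (26, 244, 233), (27, 244, 240), (27, 244, 236), (24, 241, 184), (24, 235, 137), (24, 236, 134), (23, 191, 128), (14, 33, 84), (107, 156, 80)]
```

Run:
```python
from h import *
np.set_printoptions(precision=4,suppress=True)
rs=[]
for c in('scene','top'):
    S=snapshot(c)
    print(c,[(np.array(q['position']),round(q['score'],2)) for q in spot_point(c,'clip_tab')[:2]],[(np.array(q['position']),round(q['score'],2)) for q in spot_in(c,'clip_tab')[:2]])
    # red top-face: brightest
s=snapshot('scene');t=snapshot('top')
def rows(S,b):
    h=cv2.cvtColor(S['frame'],cv2.COLOR_RGB2HSV)[b[1]:b[3],b[0]:b[2]];m=((h[...,0]<6)|(h[...,0]>174))&(h[...,1]>150)
    for i,r in enumerate(m):
        if r.any():print(b[1]+i,[ (b[0]+int(j),int(h[i,j,2])) for j in np.nonzero(r)[0]])
rows(s,(300,200,335,250));rows(t,(240,155,270,190))
import cv2
f=cv2.cvtColor(cv2.imread('pics/top0.png'),cv2.COLOR_BGR2RGB);print('before');rows({'frame':f},(240,155,270,190))
```

```text
scene [(array([ 0.4661, -0.2415,  0.0024]), 0.53), (array([0.6137, 0.0613, 0.1337]), 0.43)] [(array([0.6194, 0.061 , 0.1358]), 0.65)]
top [(array([0.6175, 0.0662, 0.1341]), 0.63)] [(array([0.6126, 0.0647, 0.1455]), 0.59)]
216 [(316, 165), (317, 170), (318, 172), (319, 172)]
217 [(316, 159), (317, 169), (318, 172), (319, 169), (320, 171)]
218 [(316, 151), (317, 163), (318, 166), (319, 163), (320, 162)]
219 [(316, 139), (317, 149), (318, 153), (319, 151), (320, 149)]
220 [(316, 128), (317, 137), (318, 137), (319, 137)]
221 [(316, 125), (317, 130), (318, 132), (319, 133)]
222 [(316, 124), (317, 129), (318, 131), (319, 133)]
223 [(316, 124), (317, 128), (318, 131), (319, 133)]
224 [(316, 123), (317, 129), (318, 129)]
225 [(316, 125), (317, 129), (318, 131)]
226 [(316, 126), (317, 129), (318, 130)]
227 [(317, 130)]
164 [(251, 181), (252, 184), (253, 186)]
165 [(251, 185), (252, 187), (253, 188), (254, 181)]
166 [(251, 189), (252, 190), (253, 193), (254, 187)]
167 [(251, 188), (252, 192), (253, 194), (254, 187)]
168 [(251, 143), (252, 155), (253, 159), (254, 153), (255, 108)]
169 [(252, 105), (253, 107), (254, 107), (255, 100)]
170 [(252, 100), (253, 101), (254, 102), (255, 102)]
171 [(253, 103), (254, 104)]
before
168 [(252, 213)]
169 [(251, 212), (252, 215), (253, 215), (254, 212)]
170 [(251, 214), (252, 216), (253, 215), (254, 210), (255, 172)]
171 [(251, 211), (252, 216), (253, 215), (254, 212), (255, 161)]
172 [(251, 188), (252, 189), (253, 195), (254, 192), (255, 141)]
173 [(252, 84), (253, 85), (254, 89), (255, 78)]
```

The networks and both views agree that the tab rose about 13 mm, from 0.1205 to 0.134, so the clip has sprung up. I'll draw the wedge back and then measure the tab.

Emit:
play_rows([
  [0.4,0,0,0,0,0],
  [0.8,0,0,0,0,0],
  [1,0,0,0,0,0],
  [1,0,0,0,0,0],
  [1,0,0,0,0,0],
  [1,0,0,0,0,0],
  [1,0,0,0,0,0],
  [1,0,0,0,0,0],
  [1,0,-0.5,0,0,0],
  [0,0,-1,0,0,0],
  [0,0,-1,0,0,0],
  [0,0,0,0,0,0],
  [0,0,0,0,0,0],
])

```text
clock: 22.3
tool_pos: [0.6004, -0.0827, 0.1165]
orientation: [-179.9, 0.0, -93.2]
force: [0.5, 0.3, -1.2]
opening: 0.0219
gripper_force: 30.0
```

Run:
```python
from h import *
np.set_printoptions(precision=4,suppress=True)
go([.484,-.285,.133],-85.3)
red();red('top',(240,155,270,190))
for c in('scene','top'):
    print(c,[(np.array(q['position']),round(q['score'],2)) for q in spot_point(c,'clip_tab')[:2]],[(np.array(q['position']),round(q['score'],2)) for q in spot_in(c,'clip_tab')[:2]])
```

```text
at [ 0.6004 -0.0827  0.1165] rpy [-179.86    0.04  -93.22] t 22.3 F [ 0.47  0.25 -1.19] open 0.0219 gf 30.0
 turn [-0.14  0.03 -7.92] shift after turn [19.21 13.26 -1.65]
red scene (np.int64(314), np.int64(320), np.int64(211), np.int64(225), np.float64(316.8), np.float64(217.0), 61)
red top (np.int64(250), np.int64(255), np.int64(168), np.int64(173), np.float64(252.1), np.float64(170.7), 27)
scene [(array([0.6039, 0.06  , 0.135 ]), 0.45)] [(array([ 0.605 , -0.0162,  0.1247]), 0.66), (array([0.6097, 0.0596, 0.1373]), 0.65)]
top [(array([0.6086, 0.0671, 0.1353]), 0.41)] [(array([0.6073, 0.0625, 0.1506]), 0.43), (array([0.5898, 0.0648, 0.0111]), 0.31)]
```

Emit:
play_rows([
  [0.6,0,-0.6,0,0,0],
  [2,0.5,-1,0,0,0],
  [2.6,1.3,0,0,0,0],
  [2.6,1.4,0,0,0,0],
  [2.6,1.4,0,0,0,0],
  [2.6,1.4,0,0,0,0],
  [2.6,1.4,0,0,0,0],
  [2.6,1.4,0,0,0,0],
  [1.7,1.1,0,0,0,0],
  [0.9,0.6,0,0,0,-4],
  [0,0,0,0,0,-3.9],
  [0,0,0,0,0,0],
  [0,0,0,0,0,0],
])

```text
clock: 23.68
tool_pos: [0.483, -0.2852, 0.1315]
orientation: [-180.0, -0.0, -85.5]
force: [0.3, 0.3, -1.3]
opening: 0.0217
gripper_force: 30.0
```

Run:
```python
from h import *
go([.484,-.285,.0075],-85.3)
```

```text
at [ 0.483  -0.2852  0.1315] rpy [-1.7998e+02 -1.0000e-02 -8.5470e+01] t 23.6833 F [ 0.27  0.27 -1.26] open 0.0217 gf 30.0
 turn [-0.02 -0.01 -0.17] shift after turn [-1.00e-02 -1.00e-01  1.24e+01]
```

Emit:
play_rows([
  [0,0,2,0,0,0],
  [0,0,3,0,0,0],
  [0,0,3,0,0,0],
  [0,0,2,0,0,0],
  [0,0,1,0,0,0],
  [0,0,0.6,0,0,0],
  [0,0,0.4,0,0,0],
  [0,0,0.2,0,0,0],
  [0,0,0,0,0,0],
  [0,0,0,0,0,0],
  [0,0,0,0,0,0],
])

```text
clock: 24.6
tool_pos: [0.4837, -0.285, 0.0101]
orientation: [-179.9, -0.0, -85.3]
force: [-0.6, 0.8, -1.6]
opening: 0.0218
gripper_force: 30.0
```

Emit:
play_rows([
  [0,0,0.15,0,0,0],
  [0,0,0.12,0,0,0],
  [0,0,0,0,0,0],
  [0,0,0,0,0,0],
])

```text
clock: 24.93
tool_pos: [0.4834, -0.2849, 0.0071]
orientation: [-180.0, -0.0, -85.3]
force: [-2.1, 1.3, 5.5]
opening: 0.0215
gripper_force: 30.0
```

Emit:
play_rows([
  [0,0,0.05,0,0,0],
  [0,0,0,0,0,0],
  [0,0,0,0,0,0],
])

```text
clock: 25.18
tool_pos: [0.4834, -0.285, 0.0071]
orientation: [-180.0, -0.0, -85.3]
force: [-2.4, 1.3, 11.0]
opening: 0.0216
gripper_force: 30.0
```

Emit:
play_rows([
  [0,0,-0.1,0,0,0],
  [0,0,0,0,0,0],
  [0,0,0,0,0,0],
  [0,0,0,0,0,0],
  [0,0,0,0,0,0],
  [0,0,0,0,0,0],
  [0,0,-0.5,0,0,0],
  [0,0,-1,0,0,0],
  [0,0,-3,0,0,0],
  [0,0,-4,0,0,0],
  [0,0,-4,0,0,2],
  [0,0,-4,0,0,2],
  [0,0,-4,0,0,2],
  [0,0,-1,0,0,1.9],
  [0,0,0,0,0,0],
  [0,0,0,0,0,0],
], grip=4.6)

```text
clock: 26.52
tool_pos: [0.4833, -0.2848, 0.2239]
orientation: [-179.8, -0.0, -93.2]
force: [0.9, -0.3, -0.4]
opening: 0.0461
gripper_force: 0.0
```

Run:
```python
from h import *
np.set_printoptions(precision=4,suppress=True)
s=snapshot('scene');t=snapshot('top')
def face(S,b,th):
    h=cv2.cvtColor(S['frame'],cv2.COLOR_RGB2HSV)[b[1]:b[3],b[0]:b[2]];m=((h[...,0]<6)|(h[...,0]>174))&(h[...,1]>150)
    for i,r in enumerate(m):
        if r.any():print(b[1]+i,[ (b[0]+int(j),int(h[i,j,2])) for j in np.nonzero(r)[0]])
face(s,(305,200,330,240),0);face(t,(240,155,265,190),0)
for n in('wedge_grip','wedge_tip'):print(n,[(np.array(q['position']),round(q['score'],2)) for q in spot_point('scene',n)[:2]])
for c in('scene','top'):print(c,[(np.array(q['position']),round(q['score'],2)) for q in spot_point(c,'clip_tab')[:2]])
go([.607,.063,.19],-93.2)
```

```text
212 [(315, 223), (316, 231), (317, 232), (318, 230), (319, 227)]
213 [(315, 216), (316, 225), (317, 225), (318, 223), (319, 222)]
214 [(315, 191), (316, 204), (317, 202), (318, 199), (319, 200)]
215 [(315, 158), (316, 168), (317, 167), (318, 164), (319, 166)]
216 [(315, 139), (316, 143), (317, 146), (318, 145), (319, 151)]
217 [(315, 134), (316, 138), (317, 138), (318, 141)]
218 [(315, 133), (316, 137), (317, 138), (318, 142)]
219 [(315, 133), (316, 136), (317, 138), (318, 141)]
220 [(316, 135), (317, 137)]
221 [(316, 136), (317, 138)]
222 [(316, 135), (317, 137)]
223 [(316, 135), (317, 137)]
224 [(316, 135)]
169 [(251, 236), (252, 236), (253, 236), (254, 230)]
170 [(251, 237), (252, 238), (253, 238), (254, 232)]
171 [(250, 235), (251, 239), (252, 238), (253, 240), (254, 234)]
172 [(251, 236), (252, 237), (253, 238), (254, 231)]
173 [(251, 149), (252, 152), (253, 159), (254, 154)]
wedge_grip [(array([ 0.4824, -0.272 ,  0.0189]), 0.76)]
wedge_tip [(array([ 0.4747, -0.1843,  0.0048]), 0.94)]
scene [(array([0.6021, 0.0603, 0.1328]), 0.66)]
top [(array([0.6122, 0.0668, 0.1366]), 0.62)]
at [ 0.4826 -0.2847  0.221 ] rpy [179.89   0.02 -93.22] t 26.8167 F [-0.09  0.19 -0.49] open 0.0457 gf 0.0
 turn [ 0.11  0.02 -0.02] shift after turn [-35.41 -10.48   3.1 ]
```

Emit:
play_rows([
  [-1.9,-0.6,0,0,0,0],
  [-3.9,-1.1,0,0,0,0],
  [-3.9,-1.1,0,0,0,0],
  [-3.9,-1.1,0,0,0,0],
  [-3.9,-1.1,0,0,0,0],
  [-3.9,-1.1,0,0,0,0],
  [-3.9,-1.1,0,0,0,0],
  [-3.9,-1.1,0,0,0,0],
  [-3.9,-1.1,0,0,0,0],
  [-2.3,-1.2,1,0,0,0],
  [0,0,1,0,0,0],
  [0,0,0,0,0,0],
  [0,0,0,0,0,0],
  [0,0,0,0,0,0],
])

```text
clock: 27.98
tool_pos: [0.6086, 0.0618, 0.2021]
orientation: [180.0, -0.0, -93.3]
force: [1.2, 0.3, 0.9]
opening: 0.0461
gripper_force: 0.0
```

Run:
```python
from h import *
np.set_printoptions(precision=4,suppress=True)
s=snapshot('scene');t=snapshot('top')
P=tri(ray(s,317,212.9),ray(t,252.4,170.7));print('tab top',P,proj(s,P),proj(t,P))
go([P[0],P[1],.12],-93.2)
red()
```

```text
tab top [0.6023 0.0643 0.1484] [316.5133 212.9539] [251.9593 170.6183]
at [0.6089 0.0617 0.2027] rpy [-179.95    0.01  -93.29] t 28.0833 F [-0.39 -0.8   0.33] open 0.0461 gf 0.0
 turn [-0.05  0.01 -0.09] shift after turn [-0.22  0.67  8.27]
red scene (np.int64(315), np.int64(319), np.int64(212), np.int64(225), np.float64(316.6), np.float64(217.7), 49)
```

Emit:
play_rows([
  [-0.2,0.5,1.5,0,0,0],
  [0,0,2,0,0,0],
  [0,0,1.5,0,0,0],
  [0,0,1,0,0,0],
  [0,0,0.7,0,0,0],
  [0,0,0.5,0,0,0],
  [0,0,0.5,0,0,0],
  [0,0,0.3,0,0,0],
  [0,0,0.2,0,0,0],
  [0,0,0,0,0,0],
  [0,0,0,0,0,0],
])

```text
clock: 29.05
tool_pos: [0.6042, 0.065, 0.1203]
orientation: [-180.0, 0.0, -93.2]
force: [0.2, -0.1, 0.2]
opening: 0.0462
gripper_force: 0.0
```

Run:
```python
from h import *
go([.604,.0635,.12],-93.2)
red()
s=snapshot('scene');im=s['frame'][185:265,270:370,::-1]
cv2.imwrite('pics/tab.png',cv2.resize(im,None,fx=7,fy=7,interpolation=cv2.INTER_CUBIC))
```

```text
at [0.6042 0.065  0.1203] rpy [-1.7997e+02  1.0000e-02 -9.3220e+01] t 29.05 F [ 0.23 -0.08  0.25] open 0.0462 gf 0.0
 turn [-0.03  0.01 -0.02] shift after turn [0.15 0.01 0.03]
red scene None
```

View pics/tab.png

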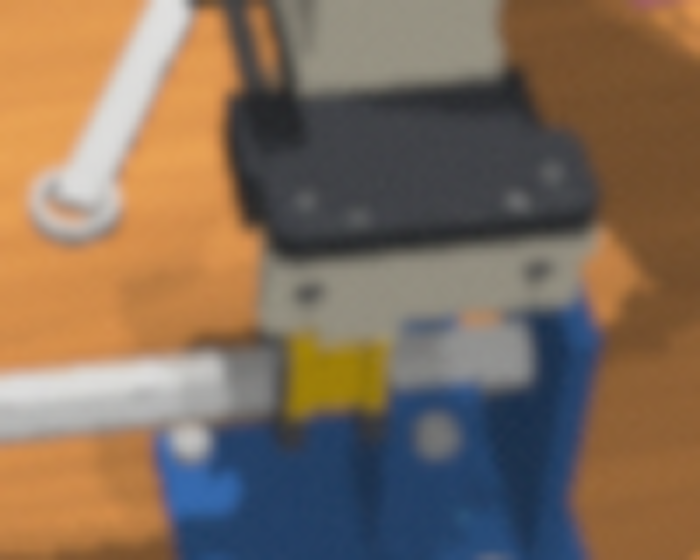

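The last view shows the raised clip (yellow, crop 340,375) standing on the rod below the gripper, with the finger end just above its bridge and no contact force. Close on the tab.

Emit:
play_rows([
  [0,0,0,0,0,0],
  [0,0,0,0,0,0],
  [0,0,0,0,0,0],
  [0,0,0,0,0,0],
  [0,0,0,0,0,0],
  [0,0,0,0,0,0],
  [0,0,0,0,0,0],
  [0,0,0,0,0,0],
], grip=0.4)

```text
clock: 29.82
tool_pos: [0.605, 0.0651, 0.1204]
orientation: [-179.9, 0.0, -93.2]
force: [3.6, -0.0, 0.1]
opening: 0.0118
gripper_force: 29.7
```

Emit:
play_rows([
  [0,0,-0.3,0,0,0],
  [0,0,-0.6,0,0,0],
  [0,0,-1,0,0,0],
  [0,0,-1.5,0,0,0],
  [0,0,-2,0,0,0],
  [0,0,-2,0,0,0],
  [0,0,-1,0,0,0],
  [0,0,0,0,0,0],
  [0,0,0,0,0,0],
])

```text
clock: 30.57
tool_pos: [0.6035, 0.065, 0.2041]
orientation: [180.0, 0.0, -93.2]
force: [-0.1, 0.9, -1.1]
opening: 0.0114
gripper_force: 29.9
```

Run:
```python
from h import *
np.set_printoptions(precision=4,suppress=True)
go([.522,.338,.1],-93.2)
s=snapshot('scene')
h=cv2.cvtColor(s['frame'],cv2.COLOR_RGB2HSV)[150:270,260:370];m=(h[...,0]>20)&(h[...,0]<30)&(h[...,1]>210)&(h[...,2]>80)
v,u=np.nonzero(m);print('yellow',u.mean()+260,v.mean()+150,len(u))
t=snapshot('top')
for c in('scene','top'):print(c,[(np.array(q['position']),round(q['score'],2)) for q in spot_point(c,'tray')[:2]])
```

```text
at [0.6035 0.065  0.2041] rpy [180.     0.04 -93.25] t 30.5667 F [-0.14  0.85 -1.07] open 0.0114 gf 29.9
 turn [ 0.    0.04 -0.05] shift after turn [-26.8    9.66  10.41]
yellow 319.7068062827225 203.80104712041884 191
scene [(array([0.3104, 0.3002, 0.0024]), 0.88), (array([0.5234, 0.3408, 0.0013]), 0.62)]
top [(array([0.3101, 0.2965, 0.0005]), 0.78), (array([ 0.5218,  0.3359, -0.0016]), 0.69)]
```

Emit:
play_rows([
  [-1,0.4,0,0,0,0],
  [-2,0.7,0,0,0,0],
  [-3.3,1.2,0,0,0,0],
  [-3.3,1.2,0,0,0,0],
  [-3.3,1.2,0,0,0,0],
  [-3.3,1.2,0,0,0,0],
  [-3.3,1.2,0,0,0,0],
  [-3.3,1.2,0,0,0,0],
  [-2.5,0.9,0,0,0,0],
  [-1.5,0.5,0,0,0,0],
  [0,0,2,0,0,0],
  [0,0,3,0,0,0],
  [0,0,3,0,0,0],
  [0,0,3,0,0,0],
  [0,0,2,0,0,0],
  [0,0,1,0,0,0],
  [0,0,0.5,0,0,0],
  [0,0,0,0,0,0],
  [0,0,0,0,0,0],
])

```text
clock: 32.35
tool_pos: [0.5228, 0.3385, 0.0599]
orientation: [-179.9, 0.0, -93.2]
force: [1.0, -0.3, -0.2]
opening: 0.0116
gripper_force: 29.9
```

Run:
```python
from h import *
go([.522,.338,.038],-93.2)
```

```text
at [0.5228 0.3385 0.0599] rpy [-1.7994e+02  4.0000e-02 -9.3220e+01] t 32.35 F [ 1.01 -0.3  -0.2 ] open 0.0116 gf 29.9
 turn [-0.06  0.04 -0.02] shift after turn [0.05 0.08 2.19]
```

Emit:
play_rows([
  [0,0,0.5,0,0,0],
  [0,0,0.4,0,0,0],
  [0,0,0.3,0,0,0],
  [0,0,0.2,0,0,0],
  [0,0,0,0,0,0],
])

```text
clock: 32.77
tool_pos: [0.522, 0.3378, 0.0446]
orientation: [180.0, -0.0, -93.2]
force: [0.0, -0.2, -1.5]
opening: 0.0121
gripper_force: 29.9
```

Emit:
play_rows([
  [0,0,0.15,0,0,0],
  [0,0,0.1,0,0,0],
  [0,0,0,0,0,0],
])

```text
clock: 33.02
tool_pos: [0.5222, 0.3379, 0.0423]
orientation: [180.0, -0.0, -93.2]
force: [-0.6, -0.6, -1.0]
opening: 0.0115
gripper_force: 29.9
```

Emit:
play_rows([
  [0,0,0.15,0,0,0],
  [0,0,0.1,0,0,0],
  [0,0,0,0,0,0],
])

```text
clock: 33.27
tool_pos: [0.5223, 0.338, 0.04]
orientation: [-180.0, 0.0, -93.2]
force: [-0.2, 0.2, 0.5]
opening: 0.0117
gripper_force: 29.9
```

Emit:
play_rows([
  [0,0,0.1,0,0,0],
  [0,0,0.1,0,0,0],
  [0,0,0,0,0,0],
])

```text
clock: 33.52
tool_pos: [0.5225, 0.3381, 0.0382]
orientation: [-180.0, 0.0, -93.2]
force: [-0.2, -0.5, 2.8]
opening: 0.0115
gripper_force: 30.0
```

Light contact with the tray floor. Release and retreat.

Emit:
play_rows([
  [0,0,0.05,0,0,0],
  [0,0,0,0,0,0],
])

```text
clock: 33.68
tool_pos: [0.5225, 0.3381, 0.0377]
orientation: [-180.0, 0.0, -93.2]
force: [-0.0, -0.2, 3.6]
opening: 0.0116
gripper_force: 30.0
```

Emit:
play_rows([
  [0,0,0,0,0,0],
  [0,0,0,0,0,0],
  [0,0,0,0,0,0],
  [0,0,0,0,0,0],
  [0,0,0,0,0,0],
  [0,0,-0.5,0,0,0],
  [0,0,-1,0,0,0],
  [0,0,-2,0,0,0],
  [0,0,-3,0,0,0],
  [0,0,-3,0,0,0],
  [0,0,-3,0,0,0],
  [0,0,-2,0,0,0],
  [4,0,0,0,0,0],
  [4,0,0,0,0,0],
  [4,0,0,0,0,0],
  [4,0,0,0,0,0],
  [0,0,0,0,0,0],
  [0,0,0,0,0,0],
], grip=4)

```text
clock: 35.18
tool_pos: [0.5133, 0.1765, 0.184]
orientation: [-179.9, 0.1, -93.4]
force: [-0.0, 1.0, 0.8]
opening: 0.0401
gripper_force: 0.0
```

Run:
```python
from h import *
np.set_printoptions(precision=4,suppress=True)
go([.5,.2,.1],-93.2)
for c in('scene','top'):
    S=snapshot(c)
    for n in('clip_tab','wedge_grip','wedge_tip','wrench','socket','grease_jar','cup','tray'):print(c,n,[(np.array(q['position']),round(q['score'],2)) for q in spot_point(c,n)[:2]])
    z=cv2.imread(f'pics/{c}0.png')[:,:,::-1]
    d=(np.abs(S['frame'].astype(int)-z).max(2)>70).astype(np.uint8)
    n,_,st,ce=cv2.connectedComponentsWithStats(cv2.morphologyEx(d,cv2.MORPH_OPEN,np.ones((2,2),np.uint8)))
    print([tuple(map(int,x)) for x in st[1:] if x[4]>12])
    h=cv2.cvtColor(S['frame'],cv2.COLOR_RGB2HSV);m=(h[...,0]>20)&(h[...,0]<31)&(h[...,1]>200)&(h[...,2]>100)
    n,_,st,ce=cv2.connectedComponentsWithStats(m.astype(np.uint8));print('yellow',[(tuple(map(int,x))) for x in st[1:] if x[4]>20])
    m=((h[...,0]<6)|(h[...,0]>174))&(h[...,1]>150);n,_,st,ce=cv2.connectedComponentsWithStats(m.astype(np.uint8));print('red',[(tuple(map(int,x))) for x in st[1:] if x[4]>10])
```

```text
at [0.5133 0.1765 0.184 ] rpy [-179.91    0.07  -93.38] t 35.1833 F [-0.03  1.03  0.8 ] open 0.0401 gf 0.0
 turn [-0.09  0.07 -0.18] shift after turn [-2.27  1.45  8.4 ]
scene clip_tab [(array([0.7423, 0.1199, 0.0033]), 0.72), (array([0.5195, 0.3332, 0.0504]), 0.62)]
scene wedge_grip [(array([ 0.4812, -0.2754,  0.0175]), 0.72), (array([0.6871, 0.3184, 0.0013]), 0.71)]
scene wedge_tip [(array([ 0.4763, -0.1827,  0.0078]), 0.71)]
scene wrench [(array([ 0.3877,  0.0529, -0.0018]), 0.84)]
scene socket [(array([0.6722, 0.2495, 0.0023]), 0.66)]
scene grease_jar [(array([0.6866, 0.3186, 0.0007]), 0.95), (array([ 0.4801, -0.2406,  0.0028]), 0.71)]
scene cup [(array([0.7429, 0.12  , 0.001 ]), 0.96), (array([ 0.7602, -0.0579, -0.0007]), 0.38)]
scene tray [(array([0.5185, 0.3422, 0.0003]), 0.8), (array([ 0.3095,  0.2986, -0.0035]), 0.68)]
[(225, 0, 25, 14, 258), (290, 0, 17, 23, 223), (364, 0, 34, 7, 103), (389, 0, 9, 2, 18), (353, 6, 62, 59, 2049), (375, 7, 22, 4, 66), (502, 9, 37, 29, 704), (447, 38, 76, 57, 1570), (538, 47, 9, 10, 43), (509, 54, 17, 22, 187), (442, 59, 14, 13, 46), (339, 64,
[... 1275 characters left out ...]
 209, 183, 16341), (102, 115, 11, 8, 26), (249, 166, 14, 23, 250), (135, 188, 36, 56, 830), (126, 190, 36, 34, 793), (18, 193, 26, 27, 533), (61, 203, 6, 6, 27), (57, 210, 9, 13, 61), (15, 222, 5, 5, 20), (40, 222, 5, 4, 18), (143, 277, 43, 54, 1323), (31, 297, 10, 13, 78), (19, 308, 12, 4, 34), (43, 314, 23, 35, 566), (36, 347, 29, 66, 832), (25, 368, 10, 3, 25), (0, 372, 19, 48, 220), (64, 376, 19, 4, 43), (58, 379, 144, 41, 4556), (255, 394, 5, 5, 15), (251, 405, 5, 6, 16), (33, 413, 5, 3, 13), (41, 415, 18, 5, 67)]
yellow [(0, 50, 68, 51, 1512), (24, 110, 42, 4, 62), (390, 227, 24, 7, 106), (363, 231, 23, 4, 40)]
red [(296, 79, 15, 40, 340), (32, 312, 7, 26, 91), (516, 360, 17, 17, 240)]
```

The clip stands upright in the steel tray, the wedge is back in its original place on the mat, and the bystanders haven't moved. Handing in.

```bash
python3 -c "
from plant import *
print(close_job())"
```

```text
the job is handed in; nothing more can be done
None
```

The job is handed in at about 35 s of the 72 s: the wedge freed the clip with only a few N, the wedge lies back on the mat, and the clip stands in the steel tray; the first grasp closed on top of the handle (about 15 N), but the wedge did not move.

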